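# Clear the stone-inlay bench: rack the slabs, tip out the offcuts

## Robot

A 7-joint arm with a two-finger parallel gripper is mounted at the origin on the work surface. World frame = base frame: x ahead of the robot, y to its left, z up, the work surface at z = 0. Lengths are in m, angles in degrees, forces in N, time in s.
With the tool pointing down it reaches from about 0.425 to 0.875 m from the base axis. Payload 4.7 kg.
Tool frame: the origin (TCP) lies on the centre line of the jaws, within the pads' length; the fingertips stand env.nose_length ahead of it and the grasp point (between the pads) lies 8 mm behind it (env.nose_length is the distance from the TCP to the fingertips, in m); y points along the fingers, z is the direction in which the jaws open and shut, and the axes are right-handed (so a half turn about y gives the same grasp; the last joint's range is limited). The gripper opens to 87 mm and grips with 3 to 60 N. Pads are 19 mm wide; open, the fingers measure 117 mm over their backs; the gripper's body (75 mm by 190 mm) begins 51 mm behind the grasp point.
Start: joints at [64.12, 18.392, -4.016, 83.108, 1.295, 78.541, -3.26], TCP at [0.292, -0.581, 0.234] pointing down, gripper open.
Joint ranges: [-163.93, 163.93], [-17.29, 119.83], [-79.2, 71.16], [3.27, 140.29], [-89.18, 269.18], [5.43, 117.66], [-154.24, 154.24]. Speed limits (degrees/s): [147.25, 147.25, 180, 180, 180, 180, 180].

## Interface

Orientations are given as [roll, pitch, yaw] about the fixed x, y, z axes, in that order (R = Rz(yaw) Ry(pitch) Rx(roll)).
In Python, from cell import env, read_camera, camera_info, job, models gives the robot as it stands.
- The arm moves only by the tool move_arm, never from a script. Its argument "moves" is a list of rows, each a list of 6 numbers: the shift along the tool's x, y, z in mm, then the turn, a rotation vector about the tool's x, y, z in degrees. In form: [[x, y, z, ax, ay, az], ...]. A call has 1 to 20 rows; each row is the pose to reach, as a shift and turn from the pose commanded when the call began, along the tool's axes at that moment; what a row does not reach only later rows make up. A row lasts 1/12 s, in which the tool goes at most 41.7 mm and 7.16 degrees, less where a joint would pass 70% of its speed; a pose out of reach is approached as far as the arm can. A call with a gripper value outside its range is refused whole. "claw" is the finger opening in mm, from 0 to 87, set as the call begins (left out, the last holds). The fingers move at their own pace and stop on an object; "newtons" is the grip in N (left out, the last holds). Time passes only in rows, so rows that repeat a pose let the fingers close. It gives the time, the measured TCP pose, the force and the opening at its end, in the units of the state.
- env.get_obs(): the state, without advancing time (a new reading comes with each control period).
- read_camera(name): name is "scene" or "side" or "wrist"; returns (picture, depth): 384x512x3 uint8, red, green, blue; 384x512 float32, m along the optical axis (not along the pixel's ray), 0 where there is no reading.
- camera_info(name): a dict with "fx", "fy", "cx", "cy" (pixels), "R" (3x3) and "t" (3): a world point X has camera coordinates R X + t. Camera axes: x right, y down, z forward; pixel columns grow to the right and rows downward; lengths in m; the calibration is good to about 2 mm. A picture is of the moment at which its call begins: read the wrist's pose just before it. camera_info takes no time and is no camera call; for the wrist camera it gives the pose at the moment of the call.
- job.sign_off(): hands the job in, once; it reports no verdict.
Trained networks look in the newest picture that a camera, given by its name, has taken for a name from the list of things; names that differ only in an ending like _2 or _b are one class to them, and where a whole thing is asked for, a point or a joint stands for the part that bears it (a point fixed in the world has none). Each returns a list of dicts, best first, with "score" (0 to 1); they miss things now and then, are a little off and sometimes report something else, mostly with a low value. They report only what shows in the picture. A call takes as long as a camera call.
- models.spot_in(target, camera): "point" ([x, y, z] in m, in world coordinates, good to about 4 mm: the middle of the surface that is visible of it).
- models.cut_out(target, camera): "mask" (384x512 bool, what is visible of it).
The state is a dict: "time_s": time; "qpos": joint angles; "joint_velocities": joint speeds; "effort": joint torques, N m; "tool_pos": TCP position; "tool_rot": TCP orientation; "force": force on the tool from outside, world axes, zero at the start; "wrist_torque": the same for the moment, N m; "grip_width": finger opening in m.
Only numpy, scipy, OpenCV 4.12 (cv2) and the standard library are available. Lean on these libraries where they do the work, as an engineer would, in place of code of your own. Each camera call takes 0.05 s, during which the arm holds its last target.

## Task

Clear the bench after sawing: stand every stone slab upright and fully down in a drying-block slot of its own thickness (thin slabs in the narrow slots, thick slabs in the wide ones, one to a slot), and tip the tray over the scrap box so that all the stone offcuts slide into it, then set the empty tray flat back on its rubber mat. Do not knock or shift the spray bottle, the brush pot or the honing stone; an offcut that has gone astray belongs in the scrap box too.

Things in the scene. Friction and masses are not known exactly. Their poses are not given: they have to be found in the camera images.
- thin_a_center (a point): Centre of a thin sawn stone slab, a plain block 80 mm wide (its x) by 18 mm thick (its y) by 100 mm high (its z), 0.37 kg, standing free on its short 18 by 80 mm edge on the bench; it topples if pushed. The point is half-way up. May be absent.
- thin_b_center (a point): Centre of a thin sawn stone slab, a plain block 80 mm wide (its x) by 18 mm thick (its y) by 100 mm high (its z), 0.37 kg, standing free on its short 18 by 80 mm edge on the bench; it topples if pushed. The point is half-way up. May be absent.
- thick_a_center (a point): Centre of a thick sawn stone slab, a plain block 80 mm wide (its x) by 30 mm thick (its y) by 100 mm high (its z), 0.62 kg, standing free on its short 30 by 80 mm edge on the bench; it topples if pushed. The point is half-way up. May be absent.
- thick_b_center (a point): Centre of a thick sawn stone slab, a plain block 80 mm wide (its x) by 30 mm thick (its y) by 100 mm high (its z), 0.62 kg, standing free on its short 30 by 80 mm edge on the bench; it topples if pushed. The point is half-way up. May be absent.
- narrow_rack_hole0 (a point): Centre of a slot's mouth in the narrow-slot drying block: a fixed wooden block 115 (x) by 145 (y) by 45 mm high with two parallel slots 66 mm apart along y. Each slot is 22 mm wide (y), 88 mm long (x), 35 mm deep (floor 10 mm above the bench), rim chamfered 3 mm, for a 18 mm slab, whose seated centre is 60 mm above the bench.
- narrow_rack_hole1 (a point): Centre of a slot's mouth in the narrow-slot drying block: a fixed wooden block 115 (x) by 145 (y) by 45 mm high with two parallel slots 66 mm apart along y. Each slot is 22 mm wide (y), 88 mm long (x), 35 mm deep (floor 10 mm above the bench), rim chamfered 3 mm, for a 18 mm slab, whose seated centre is 60 mm above the bench.
- wide_rack_hole0 (a point): Centre of a slot's mouth in the wide-slot drying block: a fixed wooden block 115 (x) by 145 (y) by 45 mm high with two parallel slots 66 mm apart along y. Each slot is 34 mm wide (y), 88 mm long (x), 35 mm deep (floor 10 mm above the bench), rim chamfered 3 mm, for a 30 mm slab, whose seated centre is 60 mm above the bench.
- wide_rack_hole1 (a point): Centre of a slot's mouth in the wide-slot drying block: a fixed wooden block 115 (x) by 145 (y) by 45 mm high with two parallel slots 66 mm apart along y. Each slot is 34 mm wide (y), 88 mm long (x), 35 mm deep (floor 10 mm above the bench), rim chamfered 3 mm, for a 30 mm slab, whose seated centre is 60 mm above the bench.
- tray_grip (a point): Middle of the offcut tray's grip bar, 90 mm above the tray's underside and over its middle. The bar runs along the tray's x, 14 mm wide (y), 22 mm high, from 35 mm towards -x of this point to 87 mm towards +x, and is carried by a post on the tray's back wall. Loaded tray: up to 0.7 kg.
- tray: Offcut tray, a metal pan 170 mm long (x) by 130 mm wide (y), 4 mm floor, walls 32 mm high at both sides and at the back (+x), quite open at the front (-x: its mouth). Origin: centre of its underside; z up. Stone slides on it from about 20 degrees of tilt.
- tray_mouth (a point): Middle of the tray's open front edge, on the floor's top face: 85 mm ahead (-x) of the tray's middle, 4 mm above its underside.
- mat_center (a point): Centre of the thin black rubber mat (240 by 200 mm, 1 mm thick, fixed, x along the longer side) on which the tray stands.
- offcut1_center (a point): Middle of a chunky stone offcut, about 60 (x) by 34 (y) by 26 mm high (this point 12 mm above its underside), 0.1 kg, lying in the tray at the start. May be absent.
- offcut2_center (a point): Middle of a chunky stone offcut, about 60 (x) by 34 (y) by 26 mm high (this point 12 mm above its underside), 0.1 kg, lying in the tray at the start. May be absent.
- offcut3_center (a point): Middle of a chunky stone offcut, about 60 (x) by 34 (y) by 26 mm high (this point 12 mm above its underside), 0.1 kg, lying in the tray at the start. May be absent.
- offcut4_center (a point): Middle of a chunky stone offcut, about 60 (x) by 34 (y) by 26 mm high (this point 12 mm above its underside), 0.1 kg, lying in the tray at the start. May be absent.
- box_floor (a point): Centre of the inner floor (5 mm above the bench) of the open grey scrap box, 160 by 160 mm outside, 150 by 150 mm inside, 60 mm high, loose, 0.7 kg.
- spray_bottle: Clear spray bottle with a white trigger head, 80 mm in diameter, 168 mm high; origin at its underside. Bystander.
- brush_pot: White pot with brushes in it, 72 mm in diameter, 75 mm high (155 with brushes); origin at its underside. Bystander.
- hone_block: Honing stone on a wooden base, 50 by 140 by 30 mm; origin at its underside. Bystander.

How it is judged:
By the outcome, as a careful person would: the job done as asked, in the order asked, and still so for the second after the job is handed in, with the robot touching nothing.
Of thin_a, thin_b, thick_a, thick_b only 3 to 4 are there at a start; the rules pass over those that are not, and their reading is None.
Of offcut1, offcut2, offcut3, offcut4 only 2 to 4 are there at a start; the rules pass over those that are not, and their reading is None.
At some moment in a run one of scrap_box, tray may be knocked a few centimetres aside while the robot is not near it.
It also fails if it takes over 208 s, if anything falls off the work surface, if the arm or the gripper's body presses on something with over 40 N, if the wrist force passes 120 N, or if a joint passes its speed limit or range.

## Working session

There is one attempt and no reset: what is moved stays moved. The work goes in short steps, Python scripts to look and compute and a tool call to move; the robot and the scene stay as the last step left them, time stands still between calls to the robot, and variables do not carry over. Pictures are saved under pics/ and viewed, and the job is handed in when it is done.

Besides the shell and the picture viewer there is one more tool, called as name(argument=value, ...) on one line, values as JSON. move_arm: Moves the arm, as the interface text tells. Its arguments: {"type":"object","properties":{"moves":{"type":"array","items":{"type":"array","items":{"type":"number"}}},"claw":{"type":"number"},"newtons":{"type":"number"}},"required":["moves"]}

```bash
ls; mkdir -p pics; python3 - <<'E'
from cell import env, read_camera, camera_info, job, models
import cv2,numpy as np
print(env.get_obs(), env.nose_length)
for c in ["scene","side","wrist"]:
    p,d=read_camera(c); cv2.imwrite(f"pics/{c}0.png",p[:,:,::-1]); i=camera_info(c); print(c,i)
E
```

```text
pics
{'time_s': 0.0, 'qpos': array([64.1176061 , 18.43984486, -4.01551554, 83.17711308,  1.29429468,
       78.54139359, -3.26044329]), 'joint_velocities': array([ 0.06865113, -0.00384768,  0.0318885 , -0.08624155,  0.04983615,
        0.05126811, -0.00747797]), 'effort': array([-4.44849156e-04, -4.91285205e+01, -4.04353375e-01, -3.12534142e+01,
       -6.40333747e-02,  4.37283854e-02,  1.66683817e-04]), 'tool_pos': array([ 0.29166746, -0.58026556,  0.23243323]), 'tool_rot': array([-9.01131427e+01, -5.21842963e-03, -1.53308402e+02]), 'force': array([0.0866758 , 0.23343922, 0.8555549 ]), 'wrist_torque': array([-0.01417013, -0.01859134, -0.01524681]), 'grip_width': 0.08708927816351171} 0.011
scene {'fx': 432.45455640358966, 'fy': 432.45455640358966, 'cx': 251.74135238474642, 'cy': 193.31257708356648, 'R': array([[-0.78842471,  0.61505806, -0.00948952],
       [ 0.5190969 ,  0.65697959, -0.54673232],
       [-0.3300377 , -0.43598326, -0.83725368]]), 't': array([ 0.44303062, -0.25761698,  1.58809826])}
side {'fx': 456.5723582161644, 'fy': 456.5723582161644, 'cx': 255.92732083129977, 'cy': 192.38240736258777, 'R': array([[-0.95306674, -0.30258843,  0.01019982],
       [-0.16365082,  0.48652436, -0.85820304],
       [ 0.25471985, -0.81959398, -0.51320903]]), 't': array([0.54125423, 0.17079899, 1.32410085])}
wrist {'fx': 291.7342474437201, 'fy': 291.7342474437201, 'cx': 256.4168401581713, 'cy': 191.74264225459845, 'R': array([[ 0.44926769, -0.89339615, -0.00136646],
       [-0.86234155, -0.43404983,  0.26070632],
       [-0.23350714, -0.11594857, -0.96541719]]), 't': array([-0.65045627, -0.03154925,  0.38994628])}
```

View images.

View pics/scene0.png

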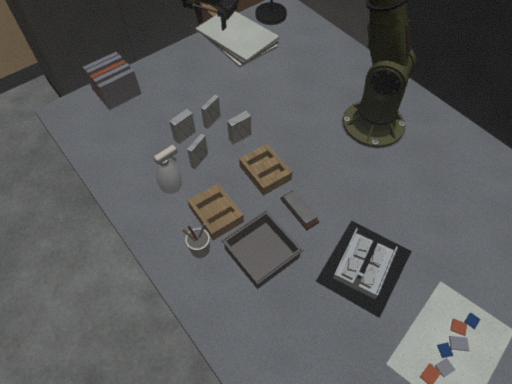

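View pics/side0.png

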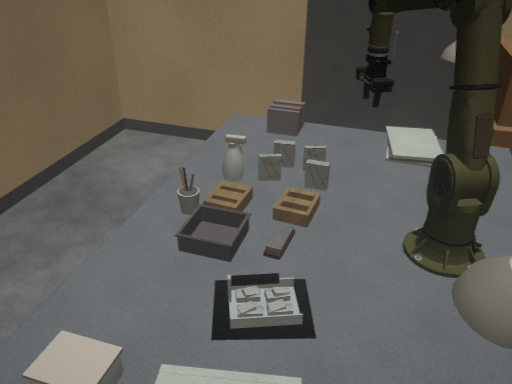

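View pics/wrist0.png

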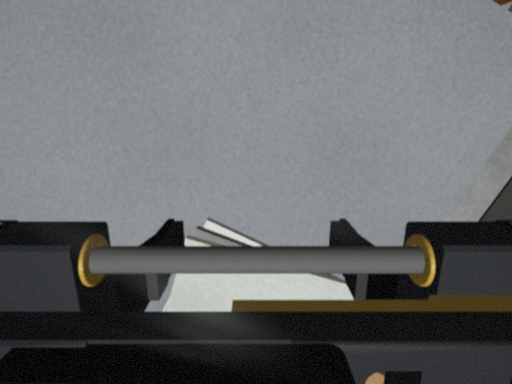

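```bash
python3 - <<'E'
from cell import env, read_camera, camera_info, job, models
import numpy as np
np.set_printoptions(precision=3,suppress=True)
for t in ["thin_a_center","thick_a_center","narrow_rack_hole0","wide_rack_hole0","tray_grip","tray","tray_mouth","mat_center","offcut1_center","box_floor","spray_bottle","brush_pot","hone_block"]:
  for c in ["scene","side"]:
    print(t,c,[(round(float(r["score"]),2),np.array(r["point"])) for r in models.spot_in(t,c)])
print(env.get_obs()["time_s"])
E
```

```text
thin_a_center scene [(0.97, array([ 0.461, -0.368,  0.061]))]
thin_a_center side [(0.82, array([ 0.46 , -0.368,  0.076])), (0.24, array([0.432, 0.399, 0.018]))]
thick_a_center scene [(0.95, array([ 0.582, -0.368,  0.065])), (0.47, array([ 0.682, -0.035,  0.043])), (0.37, array([0.464, 0.412, 0.018]))]
thick_a_center side [(0.81, array([ 0.569, -0.369,  0.067])), (0.74, array([0.472, 0.368, 0.023])), (0.45, array([0.407, 0.341, 0.023]))]
narrow_rack_hole0 scene [(0.7, array([ 0.683, -0.032,  0.044]))]
narrow_rack_hole0 side [(0.59, array([ 0.666, -0.03 ,  0.045]))]
wide_rack_hole0 scene [(0.86, array([ 0.458, -0.058,  0.037])), (0.3, array([0.396, 0.381, 0.03 ]))]
wide_rack_hole0 side [(0.81, array([ 0.451, -0.054,  0.038]))]
tray_grip scene [(0.76, array([0.45 , 0.389, 0.001]))]
tray_grip side []
tray scene [(0.73, array([0.448, 0.389, 0.004]))]
tray side [(0.94, array([0.434, 0.397, 0.015])), (0.67, array([ 0.422, -0.239,  0.06 ])), (0.49, array([0.419, 0.429, 0.003]))]
tray_mouth scene [(0.73, array([ 0.583, -0.368,  0.068])), (0.63, array([0.452, 0.39 , 0.005])), (0.44, array([ 0.456, -0.061,  0.035]))]
tray_mouth side [(0.62, array([0.434, 0.398, 0.015])), (0.3, array([ 0.568, -0.366,  0.07 ]))]
mat_center scene [(0.58, array([ 0.459,  0.391, -0.003]))]
mat_center side [(0.97, array([0.416, 0.426, 0.004]))]
offcut1_center scene [(0.82, array([0.412, 0.336, 0.021]))]
offcut1_center side [(0.87, array([0.408, 0.344, 0.025]))]
box_floor scene [(0.97, array([0.639, 0.147, 0.002]))]
box_floor side [(0.58, array([0.657, 0.146, 0.031]))]
spray_bottle scene [(0.96, array([ 0.737, -0.213,  0.098]))]
spray_bottle side [(0.98, array([ 0.719, -0.21 ,  0.087]))]
brush_pot scene [(0.61, array([0.791, 0.043, 0.072]))]
brush_pot side [(0.75, array([0.781, 0.046, 0.072]))]
hone_block scene [(0.78, array([0.467, 0.122, 0.028]))]
hone_block side [(0.64, array([0.455, 0.133, 0.029]))]
1.45
```

```bash
cat > h.py <<'E'
from cell import env, read_camera, camera_info, job, models
import numpy as np, cv2
np.set_printoptions(precision=3,suppress=True)
def cloud(c,save=None):
    i=camera_info(c); p,d=read_camera(c)
    if save: cv2.imwrite(save,p[:,:,::-1])
    v,u=np.mgrid[0:384,0:512]
    X=np.stack([(u-i["cx"])/i["fx"]*d,(v-i["cy"])/i["fy"]*d,d],-1)
    W=(X-i["t"])@i["R"]
    return p,d,W,i
def R():
    from scipy.spatial.transform import Rotation as Ro
    return Ro.from_euler("xyz",env.get_obs()["tool_rot"],degrees=True).as_matrix()
E
python3 - <<'E'
from h import *
S=500; x0,y0=0.25,-0.5
for c in ["scene","side"]:
    p,d,W,i=cloud(c); ok=(d>0)
    P=W[ok]; C=p[ok]
    m=(P[:,0]>.25)&(P[:,0]<.95)&(P[:,1]>-.5)&(P[:,1]<.6)&(P[:,2]<.25)&(P[:,2]>-.05)
    P=P[m];C=C[m]
    im=np.zeros((560,350,3),np.uint8)
    o=np.argsort(P[:,2]);P=P[o];C=C[o]
    r=((P[:,1]+.5)*S).astype(int);k=((P[:,0]-.25)*S).astype(int)
    im[r,k]=C[:,::-1]
    h=np.zeros((560,350),np.float32); h[r,k]=P[:,2]
    im2=np.clip(h*1500,0,255).astype(np.uint8)
    cv2.imwrite(f"pics/top_{c}.png",np.hstack([im,cv2.applyColorMap(im2,cv2.COLORMAP_JET)]))
    # top clusters at 0.09-0.11
    t=P[(P[:,2]>.088)&(P[:,2]<.112)]
    g=np.zeros((560,350),np.uint8); g[((t[:,1]+.5)*S).astype(int),((t[:,0]-.25)*S).astype(int)]=255
    g=cv2.dilate(g,np.ones((5,5)))
    n,l=cv2.connectedComponents(g)
    lab=l[((t[:,1]+.5)*S).astype(int),((t[:,0]-.25)*S).astype(int)]
    for k in range(1,n):
        q=t[lab==k]
        if len(q)<15: continue
        print(c,len(q),q.mean(0),cv2.minAreaRect((q[:,:2]*1000).astype(np.float32)))
    print("bench z",np.median(P[:,2]))
E
```

```text
scene 202 [ 0.578 -0.376  0.098] ((576.800537109375, -379.15313720703125), (81.32743835449219, 35.31749725341797), 7.453362464904785)
scene 124 [ 0.46  -0.372  0.097] ((456.78839111328125, -374.8022766113281), (81.21136474609375, 21.535232543945312), 16.706554412841797)
scene 146 [ 0.599 -0.25   0.097] ((597.0827026367188, -252.76828002929688), (81.93779754638672, 22.051376342773438), 20.93748664855957)
scene 208 [ 0.425 -0.247  0.098] ((423.1156005859375, -250.60374450683594), (35.88578796386719, 82.5511703491211), 87.64321899414062)
scene 193 [ 0.734 -0.214  0.099] ((729.0382690429688, -217.47573852539062), (48.29987716674805, 72.17347717285156), 71.66545867919922)
scene 24 [0.799 0.031 0.1  ] ((800.376220703125, 30.345233917236328), (6.7271809577941895, 18.512025833129883), 62.617774963378906)
scene 225 [0.461 0.385 0.1  ] ((456.9998474121094, 383.7830505371094), (120.67268371582031, 14.994061470031738), 22.441343307495117)
bench z 0.0006924782451426292
side 119 [ 0.576 -0.373  0.096] ((577.1841430664062, -376.97967529296875), (79.1898422241211, 42.6817626953125), 7.68888521194458)
side 92 [ 0.458 -0.371  0.095] ((458.37762451171875, -371.2604675292969), (78.9011459350586, 24.322782516479492), 16.61722183227539)
side 107 [ 0.597 -0.249  0.096] ((597.9214477539062, -251.97628784179688), (76.35554504394531, 31.26315689086914), 19.74664878845215)
side 144 [ 0.423 -0.245  0.096] ((424.0002136230469, -247.8359375), (37.197227478027344, 80.87102508544922), 84.73474884033203)
side 116 [ 0.726 -0.212  0.099] ((721.6930541992188, -216.869384765625), (68.74143981933594, 37.5147705078125), 24.448806762695312)
side 32 [0.8  0.03 0.1 ] ((801.2069091796875, 29.904808044433594), (17.924985885620117, 10.064666748046875), 7.45595645904541)
side 383 [0.456 0.386 0.097] ((455.9068603515625, 382.9158935546875), (120.90613555908203, 18.910268783569336), 22.86041831970215)
bench z -0.0003992546991561219
```

View pics/top_scene.png

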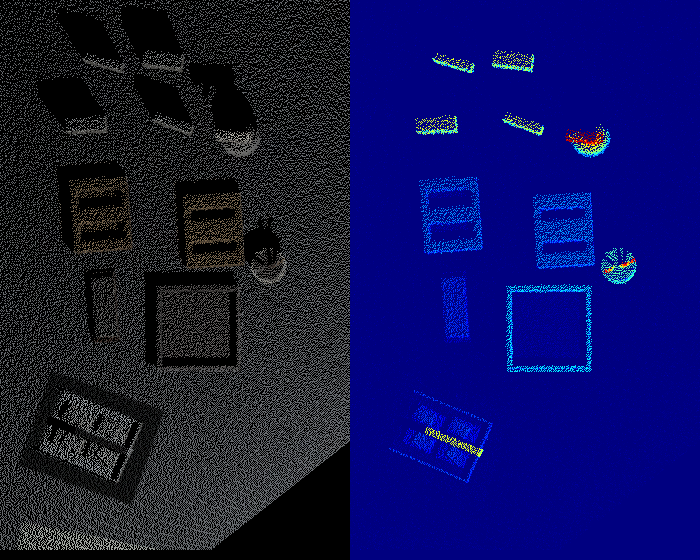

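View pics/top_side.png

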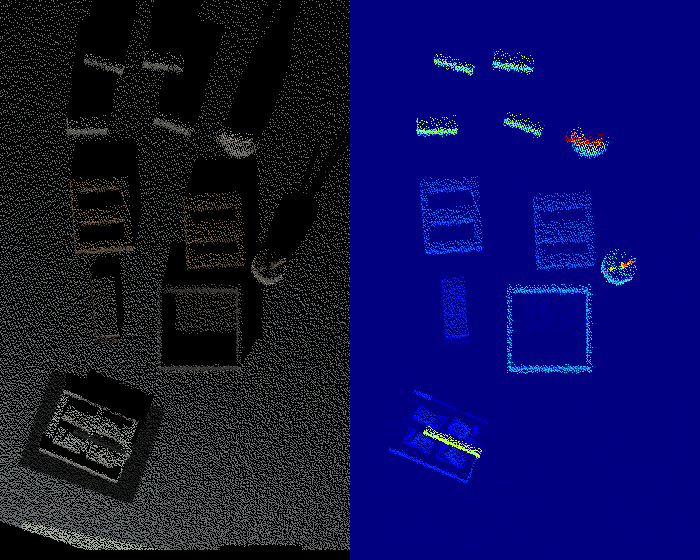

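```bash
cat > fit.py <<'E'
from h import *
from scipy.optimize import differential_evolution
def box_sdf(q,cx,cy,hx,hy):
    dx=np.abs(q[:,0]-cx)-hx; dy=np.abs(q[:,1]-cy)-hy
    return np.hypot(np.maximum(dx,0),np.maximum(dy,0))+np.minimum(np.maximum(dx,dy),0)
def fit(P,x,y,wslot,s=2.0):
    # P in mm xy points near top
    def f(a):
        c,sn=np.cos(a[2]),np.sin(a[2])
        q=(P-[a[0],a[1]])@np.array([[c,-sn],[sn,c]])
        sd=box_sdf(q,0,0,57.5,72.5)
        for k in (-33,33): sd=np.maximum(sd,-box_sdf(q,0,k,44+2,wslot/2+2))
        return np.mean(np.clip(sd/s,-1,1.)) if False else np.mean(np.tanh(sd/s))
    r=differential_evolution(f,[(x-30,x+30),(y-30,y+30),(-.3,.3)],seed=1,popsize=20,maxiter=120)
    return r.x[0],r.x[1],np.degrees(r.x[2]),r.fun
if __name__=="__main__":
    A=[]
    for c in ["scene","side"]:
        p,d,W,i=cloud(c); A.append(W[d>0])
    A.append(np.vstack(A))
    for n,x,y,w in [("narrow",672,-40,22),("wide",457,-70,34)]:
        for P in A:
            m=(abs(P[:,0]*1000-x)<90)&(abs(P[:,1]*1000-y)<95)&(P[:,2]>.040)&(P[:,2]<.050)
            print(n,m.sum(),fit(P[m][:,:2]*1000,x,y,w), np.median(P[m][:,2]))
E
python3 fit.py
python3 - <<'E'
from h import *
i=camera_info("wrist"); o=env.get_obs()
C=-i["R"].T@i["t"]; print("cam in tool",R().T@(C-o["tool_pos"]), "cam fwd in tool",R().T@i["R"][2])
E
```

```text
narrow 1142 (np.float64(677.8925151841522), np.float64(-38.0265345568659), np.float64(-3.2308468670462274), np.float64(-0.7412410890754492)) 0.044513527776559
narrow 666 (np.float64(677.8421909530226), np.float64(-36.92405120375775), np.float64(-3.359670530426112), np.float64(-0.6646658834744447)) 0.04328700038254445
narrow 1808 (np.float64(677.8545567789896), np.float64(-37.6394052187088), np.float64(-3.2016460162211535), np.float64(-0.7109971323609441)) 0.044010315415145045
wide 793 (np.float64(452.49784598310305), np.float64(-68.90965798734784), np.float64(-4.522022022464252), np.float64(-0.6755133047998644)) 0.044556271651976016
wide 585 (np.float64(452.4383814209068), np.float64(-67.69598861091616), np.float64(-4.577671008402391), np.float64(-0.6457180038194054)) 0.04324842512195455
wide 1378 (np.float64(452.44782312241244), np.float64(-68.37731798679935), np.float64(-4.483242294899683), np.float64(-0.6597601968433537)) 0.043826431656054154
cam in tool [-0.071 -0.151  0.001] cam fwd in tool [0.261 0.965 0.   ]
```

```bash
cat > slabs.py <<'E'
from h import *
from fit import box_sdf
from scipy.optimize import differential_evolution
def fitr(P,x,y,hx,hy,s=2.0,a0=0,da=.6):
    def f(a):
        c,sn=np.cos(a[2]),np.sin(a[2])
        q=(P-[a[0],a[1]])@np.array([[c,-sn],[sn,c]])
        return np.mean(np.tanh(box_sdf(q,0,0,hx,hy)/s))
    r=differential_evolution(f,[(x-15,x+15),(y-15,y+15),(a0-da,a0+da)],seed=1,popsize=20,maxiter=100)
    return [float(v) for v in np.round([r.x[0],r.x[1],np.degrees(r.x[2]),r.fun],2)]
if __name__=="__main__":
    A=[]
    for c in ["scene","side"]:
        p,d,W,i=cloud(c); A.append(W[d>0])
    A.append(np.vstack(A))
    for n,x,y,w in [("thick1",577,-377,15),("thin1",458,-373,9),("thin2",598,-252,9),("thick2",424,-249,15)]:
        for P in A:
            m=(abs(P[:,0]*1000-x)<60)&(abs(P[:,1]*1000-y)<40)&(P[:,2]>.093)&(P[:,2]<.11)
            print(n,m.sum(),fitr(P[m][:,:2]*1000,x,y,40,w))
E
cat > to.py <<'E'
import sys
from h import *
from scipy.spatial.transform import Rotation as Ro
def to(x,y,z,yaw,roll=-90,pitch=0,cur=None):
    o=env.get_obs(); 
    Rc=Ro.from_euler("xyz",o["tool_rot"],degrees=True)
    p=np.array([x,y,z])-o["tool_pos"]*1000
    Rt=Ro.from_euler("xyz",[roll,pitch,yaw],degrees=True)
    return np.r_[Rc.inv().apply(p),(Rc.inv()*Rt).as_rotvec(degrees=True)], np.linalg.norm(p)
if __name__=="__main__":
    a=[float(v) for v in sys.argv[1:]]
    o=env.get_obs()
    r,n=to(*a); print(r.round(1).tolist(),"dist",round(n),"rows>=",int(max(n/41.7,np.linalg.norm(r[3:])/7.16))+2,"t",o["time_s"],o["force"])
E
python3 slabs.py; python3 to.py 458 -373 200 -164
```

```text
thick1 177 [576.31, -377.41, 6.23, -0.77]
thick1 91 [577.23, -373.94, -4.89, -0.55]
thick1 268 [576.58, -377.41, 6.32, -0.68]
thin1 106 [459.23, -372.99, 16.76, -0.64]
thin1 68 [458.37, -370.56, 17.49, -0.6]
thin1 174 [459.13, -372.42, 16.56, -0.61]
thin2 120 [597.79, -251.31, 20.06, -0.67]
thin2 77 [597.42, -249.89, 16.35, -0.43]
thin2 197 [597.78, -251.01, 20.03, -0.57]
thick2 185 [423.38, -248.09, -1.02, -0.74]
thick2 118 [423.41, -246.22, -1.18, -0.67]
thick2 303 [423.34, -247.51, -1.54, -0.7]
[-241.7, 33.6, -111.1, -0.0, 10.7, 0.0] dist 268 rows>= 8 t 1.75 [ 0.646 -0.046 -0.188]
```

```bash
python3 to.py 459 -372.5 150 -163.4
```

```text
[-242.8, 83.6, -111.1, -0.0, 10.1, 0.0] dist 280 rows>= 8 t 1.75 [ 0.646 -0.046 -0.188]
```

move_arm(moves=[[-242.3, 83, -110.5, 0, 10.1, 0], [-242.3, 83, -110.5, 0, 10.1, 0], [-242.3, 83, -110.5, 0, 10.1, 0], [-242.3, 83, -110.5, 0, 10.1, 0], [-242.3, 83, -110.5, 0, 10.1, 0], [-242.3, 83, -110.5, 0, 10.1, 0], [-242.3, 83, -110.5, 0, 10.1, 0], [-242.3, 83, -110.5, 0, 10.1, 0], [-242.3, 83, -110.5, 0, 10.1, 0], [-242.3, 83, -110.5, 0, 10.1, 0], [-242.3, 83, -110.5, 0, 10.1, 0], [-242.3, 83, -110.5, 0, 10.1, 0]], claw=60, newtons=40)

```text
time_s: 2.75
tool_pos: [0.4578, -0.3751, 0.1511]
tool_rot: [-89.9, -0.0, -163.6]
force: [-0.2, 0.3, 0.1]
grip_width: 0.0601
```

```bash
python3 to.py 459 -372.5 71 -163.4; python3 - <<'E'
from h import *
p,d,W,i=cloud("wrist","pics/w1.png")
print(env.get_obs()["tool_pos"],env.get_obs()["tool_rot"],env.get_obs()["grip_width"])
P=W[d>0]; m=(P[:,2]>.09)&(P[:,2]<.11)&(abs(P[:,0]-.459)<.06)&(abs(P[:,1]+.372)<.05)
from slabs import fitr
print(m.sum(), fitr(P[m][:,:2]*1000,459,-372,40,9), cv2.minAreaRect((P[m][:,:2]*1000).astype(np.float32)))
E
```

```text
[-1.9, 80.1, -2.3, -0.1, -0.2, 0.0] dist 80 rows>= 3 t 2.75 [-0.214  0.296  0.086]
[ 0.458 -0.375  0.151] [ -89.94     0.    -163.571] 0.060289277759905724
2106 [466.58, -376.09, 16.53, -0.85] ((465.1497802734375, -376.64825439453125), (64.46202850341797, 18.122684478759766), 16.85063934326172)
```

View pics/w1.png

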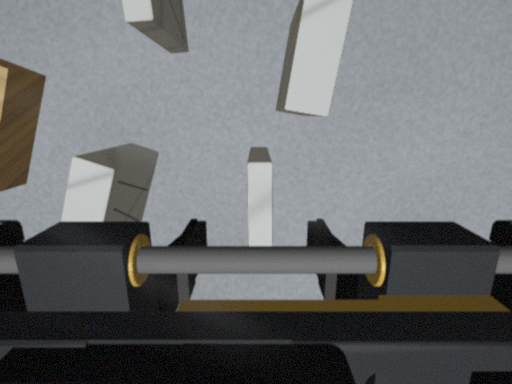

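```bash
cat > ws.py <<'E'
from h import *
import sys
from slabs import fitr
# wrist view of slab near x,y half thickness
x,y,h,n=float(sys.argv[1]),float(sys.argv[2]),float(sys.argv[3]),sys.argv[4]
p,d,W,i=cloud("wrist",f"pics/{n}.png")
o=env.get_obs(); print(o["tool_pos"],o["tool_rot"])
P=W[d>0]; m=(P[:,2]>.09)&(P[:,2]<.11)&(abs(P[:,0]-x/1000)<.06)&(abs(P[:,1]-y/1000)<.05)
Q=P[m]; q=(Q-o["tool_pos"])@R()*1000
r=cv2.minAreaRect(q[:,[0,2]].astype(np.float32))
print("world rect",cv2.minAreaRect((Q[:,:2]*1000).astype(np.float32)),"tool x/z rect",r,"z",np.median(Q[:,2]))
E
python3 ws.py 459 -373 9 w2
```

```text
[ 0.458 -0.375  0.151] [ -89.954    0.003 -163.547]
world rect ((465.45452880859375, -376.4595642089844), (63.717620849609375, 18.054527282714844), 16.964935302734375) tool x/z rect ((-6.585868835449219, 3.8539962768554688), (63.71752166748047, 18.054128646850586), 0.5119884014129639) z 0.09984068515447192
```

move_arm(moves=[[0, 0, 2.7, 0, 0, 0], [0, 40, 2.7, 0, 0, 0], [0, 79, 2.7, 0, 0, 0], [0, 79, 2.7, 0, 0, 0], [0, 79, 2.7, 0, 0, 0]])

```text
time_s: 3.27
tool_pos: [0.4578, -0.375, 0.0698]
tool_rot: [-90.2, -0.2, -163.4]
force: [0.3, -1.0, 1.1]
grip_width: 0.0604
```

```bash
python3 ws.py 459 -373 9 w3
```

```text
[ 0.46  -0.376  0.072] [ -90.006   -0.002 -163.433]
world rect ((469.9519348144531, -372.65283203125), (54.12038040161133, 83.46084594726562), 14.290794372558594) tool x/z rect ((-10.885892868041992, -0.4885902404785156), (83.4611587524414, 54.12036895751953), 87.72412109375) z 0.09999120358273186
```

View pics/w3.png

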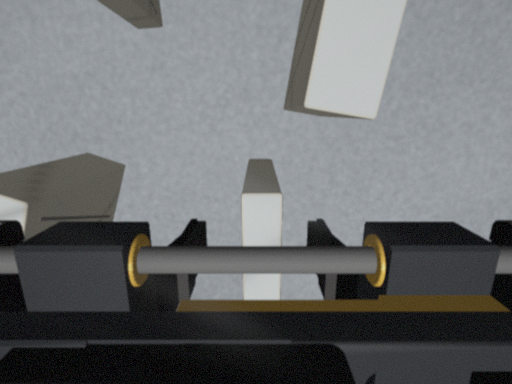

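move_arm(moves=[[0, 0, 1.7, 0, 0, 0], [0, 0, 1.7, 0, 0, 0], [0, 0, 1.7, 0, 0, 0], [0, 0, 1.7, 0, 0, 0], [0, 0, 1.7, 0, 0, 0], [0, 0, 1.7, 0, 0, 0], [0, 0, 1.7, 0, 0, 0], [0, 0, 1.7, 0, 0, 0]], claw=0, newtons=40)

```text
time_s: 3.98
tool_pos: [0.46, -0.3774, 0.0716]
tool_rot: [-90.0, -0.0, -163.4]
force: [-0.1, 0.2, 1.0]
grip_width: 0.0179
```

```bash
python3 to.py 459 -372.5 220 -163.4; python3 ws.py 459 -373 9 w4
```

```text
[-0.4, -148.4, -5.0, -0.0, -0.0, 0.0] dist 148 rows>= 5 t 3.9833 [-0.122  0.242  1.007]
[ 0.46  -0.377  0.072] [ -89.997   -0.001 -163.413]
world rect ((470.7163391113281, -375.25030517578125), (37.000755310058594, 55.547969818115234), 89.24081420898438) tool x/z rect ((-10.839927673339844, 0.975494384765625), (37.001216888427734, 55.5479850769043), 72.65637969970703) z 0.0998674243230358
```

View pics/w4.png

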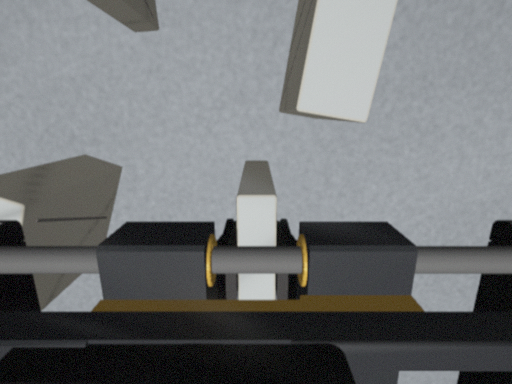

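```bash
cat > end.py <<'E'
from h import *
import sys
# far end of held slab's top in tool frame: center col strip; top height ztop(m)
zt=float(sys.argv[1]); p,d,W,i=cloud("wrist",sys.argv[2])
o=env.get_obs(); q=(W-o["tool_pos"])@R()*1000
m=(d>0)&(abs(q[...,2])<7)&(W[...,2]>zt-.006)&(W[...,2]<zt+.006)&(q[...,0]<0)
print("far end tool x",np.sort(q[m][:,0])[:200:20],"z range",q[m][:,2].min(),q[m][:,2].max(), "median topz",np.median(W[m][:,2]), "tool y of top",np.median(q[m][:,1]))
E
python3 end.py .1 pics/w5.png
```

```text
far end tool x [-37.519 -37.267 -37.152 -37.09  -37.004 -36.871 -36.776 -36.58  -36.302
 -36.044] z range -6.984109613470607 6.998983808851237 median topz 0.09988985522576391 tool y of top -28.239804876394206
```

move_arm(moves=[[0, -40, 0, 0, 0, 0], [0, -80, 0, 0, 0, 0], [0, -110, 0, 0, 0, 0], [0, -140, 0, 0, 0, 0], [0, -140, 0, 0, 0, 0]])

```text
time_s: 4.5
tool_pos: [0.4627, -0.3793, 0.2181]
tool_rot: [-89.5, 0.3, -163.4]
force: [2.1, -1.0, -2.7]
grip_width: 0.0179
```

```bash
python3 end.py .24 pics/w6.png; python3 to.py 679.7 -4.7 210 176.8
```

```text
far end tool x [-38.305 -38.053 -37.968 -37.919 -37.864 -37.841 -37.769 -37.733 -37.686
 -37.632] z range -6.934568977333323 6.94838554416441 median topz 0.24542146000877785 tool y of top -30.73707306112206
[-315.7, 4.2, -296.0, -0.3, 19.8, -0.3] dist 433 rows>= 12 t 4.55 [ 0.263 -0.142 -5.148]
```

move_arm(moves=[[-316, 4, -293, 0, 19.8, 0], [-316, 4, -293, 0, 19.8, 0], [-316, 4, -293, 0, 19.8, 0], [-316, 4, -293, 0, 19.8, 0], [-316, 4, -293, 0, 19.8, 0], [-316, 4, -293, 0, 19.8, 0], [-316, 4, -293, 0, 19.8, 0], [-316, 4, -293, 0, 19.8, 0], [-316, 4, -293, 0, 19.8, 0], [-316, 4, -293, 0, 19.8, 0], [-316, 4, -293, 0, 19.8, 0], [-316, 4, -293, 0, 19.8, 0], [-316, 4, -293, 0, 19.8, 0], [-316, 4, -293, 0, 19.8, 0]])

```text
time_s: 5.72
tool_pos: [0.6779, -0.0076, 0.2046]
tool_rot: [-89.9, -0.3, 176.8]
force: [-0.0, -0.9, -3.8]
grip_width: 0.0175
```

```bash
cat > rackw.py <<'E'
from h import *
import sys
from fit import fit
x,y,w=map(float,sys.argv[1:4])
p,d,W,i=cloud("wrist",sys.argv[4]); print(env.get_obs()["tool_pos"],env.get_obs()["tool_rot"])
P=W[d>0]; m=(abs(P[:,0]*1000-x)<90)&(abs(P[:,1]*1000-y)<95)&(P[:,2]>.041)&(P[:,2]<.049)
print(m.sum(),fit(P[m][:,:2]*1000,x,y,w),np.median(P[m][:,2]))
E
python3 rackw.py 678 -38 22 pics/w7.png; python3 to.py 681.7 -5 210 176.8
```

```text
[ 0.678 -0.009  0.205] [-89.899  -0.201 176.674]
8655 (np.float64(678.3446034143361), np.float64(-42.425246421768726), np.float64(-3.0682671114497624), np.float64(-0.8152431867193373)) 0.04484027012280956
[-3.4, -4.7, -3.7, -0.1, -0.1, 0.2] dist 7 rows>= 2 t 5.7667 [ 0.311 -1.069 -4.033]
```

View pics/w7.png

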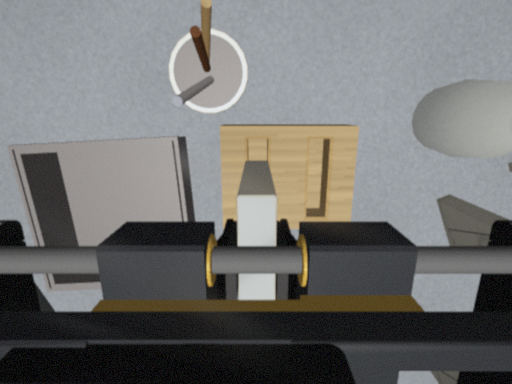

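```bash
cat > bias.py <<'E'
from h import *
import sys
zr=float(sys.argv[1]) # top height above tcp mm
p,d,W,i=cloud("wrist"); o=env.get_obs(); q=(W-o["tool_pos"])@R()*1000
m=(d>0)&(abs(q[...,1]+zr)<3)&(q[...,0]<-15)&(q[...,0]>-45)&(abs(q[...,2])<25)
s=q[m]; 
for a in range(-40,-15,5):
    t=s[(s[:,0]>=a)&(s[:,0]<a+5)]
    if len(t): print(a,len(t),t[:,2].min(),t[:,2].max(),t[:,1].mean())
E
python3 bias.py 29.5; python3 to.py 682 -8.8 130 176.9
```

```text
-40 168 -8.064779728083643 9.045855156282892 -27.45003312386721
-35 406 -8.153286700896022 9.217824442534376 -27.563176442051798
-30 403 -8.255336352420839 9.312133592902182 -27.531228250414642
-25 381 -8.288453092753603 9.391593251209608 -27.573816388790426
-20 370 -8.379711917500591 9.403537176901395 -27.615299935516667
[-3.9, 76.0, -0.4, -0.1, -0.3, 0.1] dist 76 rows>= 3 t 5.8167 [-0.664 -0.272 -4.151]
```

move_arm(moves=[[-3.9, 40, 0, 0, -0.3, 0], [-3.9, 78, 0, 0, -0.3, 0], [-3.9, 78, 0, 0, -0.3, 0], [-3.9, 78, 0, 0, -0.3, 0], [-3.9, 78, 0, 0, -0.3, 0]])

```text
time_s: 6.23
tool_pos: [0.684, -0.0076, 0.1315]
tool_rot: [-90.0, 0.1, 177.0]
force: [-0.1, 0.3, -3.3]
grip_width: 0.0178
```

```bash
python3 rackw.py 678 -38 22 pics/w8.png; python3 to.py 682 -9.1 82 176.9
```

```text
[ 0.685 -0.007  0.133] [-90.005   0.265 177.032]
10642 (np.float64(678.3746334228647), np.float64(-42.15023409020668), np.float64(-3.2310491726829422), np.float64(-0.8257409438641319)) 0.0448622130899229
[2.9, 50.7, 2.1, 0.0, 0.1, -0.3] dist 51 rows>= 3 t 6.2833 [ 0.314  0.245 -2.079]
```

View pics/w8.png

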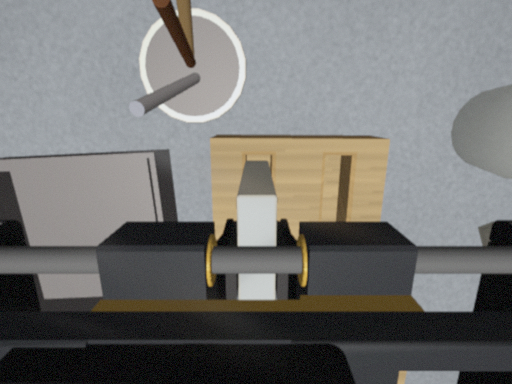

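move_arm(moves=[[2.9, 0, 2.1, 0, 0, 0], [2.9, 0, 2.1, 0, 0, 0], [2.9, 0, 2.1, 0, 0, 0], [2.9, 0, 2.1, 0, 0, 0], [2.9, 0, 2.1, 0, 0, 0], [2.9, 0, 2.1, 0, 0, 0], [2.9, 0, 2.1, 0, 0, 0]])

```text
time_s: 6.87
tool_pos: [0.6801, -0.0085, 0.1295]
tool_rot: [-90.0, 0.0, 177.1]
force: [-0.2, 0.0, -3.4]
grip_width: 0.0176
```

```bash
 python3 to.py 682 -9.1 82 176.9
```

```text
[-1.9, 47.5, 0.5, -0.0, 0.2, -0.0] dist 48 rows>= 3 t 6.8667 [-0.201  0.04  -3.367]
```

move_arm(moves=[[-1, 8, 0.5, 0, 0.2, 0], [-1, 14, 0.5, 0, 0.2, 0], [-1, 20, 0.5, 0, 0.2, 0], [-1, 26, 0.5, 0, 0.2, 0], [-1, 32, 0.5, 0, 0.2, 0], [-1, 32, 0.5, 0, 0.2, 0]])

```text
time_s: 7.37
tool_pos: [0.6798, -0.0092, 0.0953]
tool_rot: [-90.0, -0.2, 176.9]
force: [-1.3, -0.8, -3.7]
grip_width: 0.0177
```

```bash
 python3 to.py 682 -9.1 82 176.9
```

```text
[-2.2, 13.3, -0.2, -0.0, -0.0, 0.2] dist 13 rows>= 2 t 7.3667 [-1.256 -0.794 -3.656]
```

Entering the slot freely; continue to the floor.

move_arm(moves=[[0, 6, 0, 0, 0, 0], [0, 11, 0, 0, 0, 0], [0, 13, 0, 0, 0, 0], [0, 13, 0, 0, 0, 0], [0, 13, 0, 0, 0, 0]])

```text
time_s: 7.78
tool_pos: [0.681, -0.0092, 0.0844]
tool_rot: [-90.0, -0.0, 176.9]
force: [0.6, 0.4, -2.4]
grip_width: 0.0177
```

```bash
 python3 to.py 682 -9.1 82 176.9; python3 end.py .11 pics/w9.png
```

```text
[-0.9, 2.4, -0.1, -0.0, -0.0, 0.0] dist 3 rows>= 2 t 7.7833 [ 0.609  0.41  -2.43 ]
far end tool x [-37.588 -37.365 -37.28  -37.223 -37.161 -37.113 -37.08  -37.019 -36.881
 -36.748] z range -6.994040467998262 6.976896215390597 median topz 0.11258038633337236 tool y of top -27.81976161381079
```

Slab top 2.6 mm high; lower a bit more until contact, then release.

move_arm(moves=[[0, 3, 0, 0, 0, 0], [0, 3.5, 0, 0, 0, 0], [0, 3.5, 0, 0, 0, 0], [0, 3.5, 0, 0, 0, 0]])

```text
time_s: 8.17
tool_pos: [0.6818, -0.0091, 0.0817]
tool_rot: [-90.0, 0.1, 176.9]
force: [1.0, -0.1, -0.8]
grip_width: 0.0176
```

move_arm(moves=[[0, 0, 0, 0, 0, 0], [0, 0, 0, 0, 0, 0], [0, 0, 0, 0, 0, 0], [0, 0, 0, 0, 0, 0], [0, -30, 0, 0, 0, 0], [0, -70, 0, 0, 0, 0], [0, -100, 0, 0, 0, 0], [0, -130, 0, 0, 0, 0], [0, -130, 0, 0, 0, 0]], claw=34)

```text
time_s: 8.92
tool_pos: [0.6846, -0.0086, 0.2193]
tool_rot: [-90.0, 0.7, 176.9]
force: [2.3, 0.0, 0.4]
grip_width: 0.0338
```

```bash
 python3 to.py 598 -255.5 200 -160; python3 - <<'E'
from h import *
p,d,W,i=cloud("wrist","pics/w10.png")
P=W[d>0]*1000; m=(P[:,2]>100)&(P[:,2]<120)&(abs(P[:,0]-680)<60)&(abs(P[:,1]+9)<40)
print(cv2.minAreaRect(P[m][:,:2].astype(np.float32)),np.percentile(P[m][:,2],[2,50,98]))
E
```

```text
[73.3, 18.3, 251.2, -0.1, -23.1, -0.7] dist 262 rows>= 8 t 8.9167 [2.265 0.04  0.37 ]
((679.620361328125, -10.03785514831543), (17.42633056640625, 79.4737548828125), 86.5786361694336) [108.096 109.855 111.314]
```

View pics/w10.png

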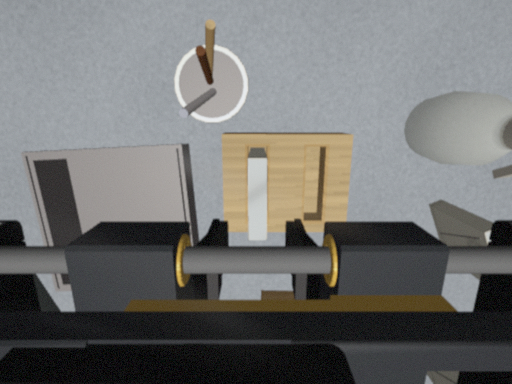

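move_arm(moves=[[73, 20, 251, 0, -23, 0], [73, 20, 251, 0, -23, 0], [73, 20, 251, 0, -23, 0], [73, 20, 251, 0, -23, 0], [73, 20, 251, 0, -23, 0], [73, 20, 251, 0, -23, 0], [73, 20, 251, 0, -23, 0], [73, 20, 251, 0, -23, 0], [73, 20, 251, 0, -23, 0], [73, 20, 251, 0, -23, 0], [73, 20, 251, 0, -23, 0], [73, 20, 251, 0, -23, 0], [73, 20, 251, 0, -23, 0]], claw=60)

```text
time_s: 10.05
tool_pos: [0.5952, -0.2542, 0.1911]
tool_rot: [-90.0, 0.0, -160.0]
force: [0.6, -0.4, 0.0]
grip_width: 0.0599
```

```bash
python3 ws.py 598 -255 9 w11; python3 to.py 598 -255.5 150 -160
```

```text
[ 0.595 -0.255  0.191] [ -90.001    0.009 -159.997]
world rect ((597.160400390625, -255.9542694091797), (79.49957275390625, 17.70140838623047), 20.61443328857422) tool x/z rect ((-1.4372138977050781, 2.0374226570129395), (79.49951934814453, 17.701393127441406), 0.6113343834877014) z 0.09987081792041079
[-2.4, 41.1, 1.9, 0.0, 0.0, -0.0] dist 41 rows>= 2 t 10.1 [-0.027  0.227 -0.409]
```

View pics/w11.png

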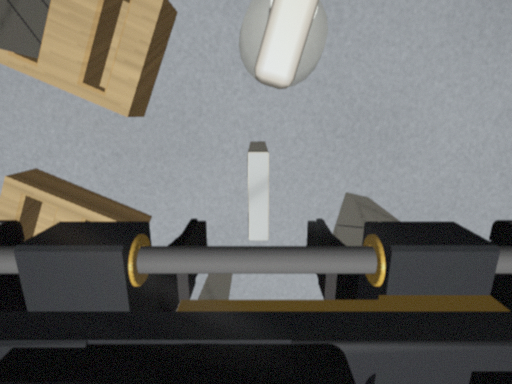

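move_arm(moves=[[-1.4, 20, 1.5, 0, -0.6, 0], [-1.4, 50, 1.5, 0, -0.6, 0], [-1.4, 80, 1.5, 0, -0.6, 0], [-1.4, 105, 1.5, 0, -0.6, 0], [-1.4, 119.5, 1.5, 0, -0.6, 0], [-1.4, 119.5, 1.5, 0, -0.6, 0], [-1.4, 119.5, 1.5, 0, -0.6, 0], [-1.4, 119.5, 1.5, 0, -0.6, 0]])

```text
time_s: 10.77
tool_pos: [0.5976, -0.2568, 0.0731]
tool_rot: [-89.9, 0.1, -159.5]
force: [-0.6, -0.3, 0.5]
grip_width: 0.0602
```

```bash
python3 to.py 597.2 -255.5 71.5 -159.4; python3 bias.py 28.5
```

```text
[-0.1, 1.6, -1.4, -0.1, -0.1, -0.1] dist 2 rows>= 2 t 10.7667 [-0.637 -0.282  0.495]
-40 328 -9.571532480824565 7.801229111072275 -26.353493544341024
-35 384 -9.6622446194576 7.854002682516075 -26.40706426518725
-30 365 -9.781802060482901 7.911168027309937 -26.37660775540304
-25 367 -9.89359098631644 7.552577604713764 -26.432336725155068
-20 355 -9.912709731274665 7.592616819383679 -26.424252947076507
```

Correct −1.4 in z, +1.5 down, and close.

move_arm(moves=[[0, 1.5, -1.4, 0, 0, 0], [0, 1.5, -1.4, 0, 0, 0], [0, 1.5, -1.4, 0, 0, 0], [0, 1.5, -1.4, 0, 0, 0], [0, 1.5, -1.4, 0, 0, 0], [0, 1.5, -1.4, 0, 0, 0], [0, 1.5, -1.4, 0, 0, 0], [0, 1.5, -1.4, 0, 0, 0]], claw=0)

```text
time_s: 11.48
tool_pos: [0.5959, -0.2554, 0.07]
tool_rot: [-90.0, -0.0, -159.5]
force: [0.4, -0.0, 0.5]
grip_width: 0.0177
```

```bash
python3 end.py .1 pics/w12.png; python3 bias.py 28.5|head -3
```

```text
far end tool x [-40.874 -40.756 -40.656 -40.531 -40.458 -40.341 -40.184 -39.967 -39.775
 -39.504] z range -6.995039463679846 6.998402503713705 median topz 0.09987269532699357 tool y of top -29.84320619928753
-40 459 -7.891582825852849 9.640709215074553 -29.787369019363787
-35 445 -7.945041341326741 9.790909129431414 -29.816996640636752
-30 424 -7.537881739348844 9.872231770470806 -29.838241942629132
```

move_arm(moves=[[0, -30, 0, 0, 0, 0], [0, -60, 0, 0, 0, 0], [0, -90, 0, 0, 0, 0], [0, -120, 0, 0, 0, 0], [0, -145, 0, 0, 0, 0], [0, -145, 0, 0, 0, 0]])

```text
time_s: 12.08
tool_pos: [0.5985, -0.2562, 0.2209]
tool_rot: [-89.6, 0.4, -159.5]
force: [-0.0, -0.1, -2.6]
grip_width: 0.0182
```

```bash
python3 to.py 677 -75 215 176.9;python3 end.py .243 pics/w13.png;
```

```text
[-136.9, 5.9, -142.4, -0.3, 23.6, -0.4] dist 198 rows>= 6 t 12.0833 [-0.025 -0.051 -2.597]
far end tool x [-41.887 -41.664 -41.601 -41.564 -41.52  -41.488 -41.46  -41.408 -41.325
 -41.177] z range -6.782612945166617 6.970460512785879 median topz 0.2436037636998308 tool y of top -25.809466833610266
```

move_arm(moves=[[-137, 6, -142, 0, 23.6, 0], [-137, 6, -142, 0, 23.6, 0], [-137, 6, -142, 0, 23.6, 0], [-137, 6, -142, 0, 23.6, 0], [-137, 6, -142, 0, 23.6, 0], [-137, 6, -142, 0, 23.6, 0], [-137, 6, -142, 0, 23.6, 0], [-137, 6, -142, 0, 23.6, 0], [-137, 6, -142, 0, 23.6, 0], [-137, 6, -142, 0, 23.6, 0], [-137, 6, -142, 0, 23.6, 0]])

```text
time_s: 13.05
tool_pos: [0.6741, -0.0763, 0.2086]
tool_rot: [-90.0, -0.0, 176.7]
force: [0.1, -0.3, -3.2]
grip_width: 0.0174
```

```bash
python3 rackw.py 678 -42 22 pics/w14.png; python3 to.py 675.5 -75 135 176.8
```

```text
[ 0.674 -0.076  0.209] [-89.977  -0.017 176.768]
7193 (np.float64(678.2539694108366), np.float64(-41.99103012817743), np.float64(-3.682017645894393), np.float64(-0.8200588629217628)) 0.04482789551027613
[-1.3, 73.8, -1.0, -0.0, -0.0, 0.0] dist 74 rows>= 3 t 13.1 [ 0.207 -0.289 -3.153]
```

move_arm(moves=[[-1.3, 30, -1, 0, 0, 0], [-1.3, 55, -1, 0, 0, 0], [-1.3, 75, -1, 0, 0, 0], [-1.3, 75, -1, 0, 0, 0], [-1.3, 75, -1, 0, 0, 0], [-1.3, 75, -1, 0, 0, 0], [-1.3, 75, -1, 0, 0, 0]])

```text
time_s: 13.68
tool_pos: [0.6774, -0.0737, 0.1365]
tool_rot: [-90.0, 0.2, 176.9]
force: [0.1, 0.5, -3.3]
grip_width: 0.0178
```

```bash
python3 rackw.py 678 -42 22 pics/w15.png; python3 to.py 675.5 -75 80 176.8
```

```text
[ 0.677 -0.074  0.136] [-89.984   0.217 176.877]
9296 (np.float64(678.369407208287), np.float64(-41.803991355675116), np.float64(-3.5004431699317533), np.float64(-0.808697209694267)) 0.04485093137985844
[1.9, 56.4, 1.4, -0.0, 0.1, -0.2] dist 56 rows>= 3 t 13.7333 [-0.18  -0.125 -3.408]
```

View pics/w15.png

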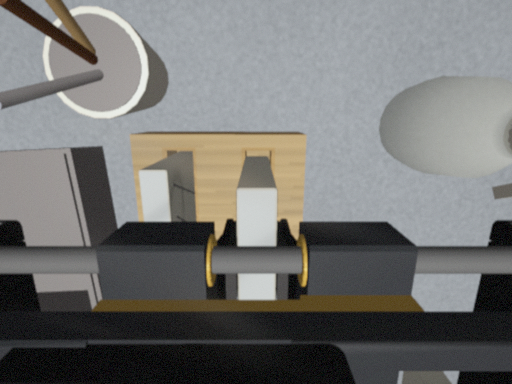

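move_arm(moves=[[1.9, 6, 1.2, 0, 0, 0], [1.9, 12, 1.2, 0, 0, 0], [1.9, 18, 1.2, 0, 0, 0], [1.9, 24, 1.2, 0, 0, 0], [1.9, 30, 1.2, 0, 0, 0], [1.9, 36, 1.2, 0, 0, 0], [1.9, 40, 1.2, 0, 0, 0], [1.9, 40, 1.2, 0, 0, 0]])

```text
time_s: 14.4
tool_pos: [0.6731, -0.0746, 0.0924]
tool_rot: [-90.0, -0.1, 176.9]
force: [-0.5, -0.4, -4.4]
grip_width: 0.0181
```

```bash
python3 to.py 675.5 -75 80 176.8
```

```text
[-2.5, 12.4, 0.3, 0.0, 0.1, 0.1] dist 13 rows>= 2 t 14.4 [-0.479 -0.372 -4.392]
```

move_arm(moves=[[-1, 6, 0, 0, 0, 0], [-1, 10, 0, 0, 0, 0], [-1, 14, 0, 0, 0, 0], [-1, 15, 0, 0, 0, 0], [-1, 15, 0, 0, 0, 0], [-1, 15, 0, 0, 0, 0]])

```text
time_s: 14.9
tool_pos: [0.6753, -0.0747, 0.08]
tool_rot: [-90.0, 0.1, 176.9]
force: [-1.5, 0.6, 2.8]
grip_width: 0.0178
```

```bash
python3 to.py 675.5 -75 80 176.8; python3 end.py .11 pics/w16.png
```

```text
[-0.2, -0.0, 0.3, -0.0, 0.1, -0.1] dist 0 rows>= 2 t 14.9 [-1.482  0.593  2.801]
far end tool x [-41.384 -41.17  -41.05  -40.966 -40.893 -40.809 -40.697 -40.428 -40.181
 -39.834] z range -6.998365582938857 6.9601429225218 median topz 0.10985605354687537 tool y of top -29.871723175349125
```

Seated (top 0.110). Release, rise, and head to thick1 at about (576.5, −381.5).

move_arm(moves=[[0, 0, 0, 0, 0, 0], [0, 0, 0, 0, 0, 0], [0, 0, 0, 0, 0, 0], [0, 0, 0, 0, 0, 0], [0, -30, 0, 0, 0, 0], [0, -70, 0, 0, 0, 0], [0, -100, 0, 0, 0, 0], [0, -130, 0, 0, 0, 0], [0, -130, 0, 0, 0, 0], [0, -130, 0, 0, 0, 0]], claw=34)

```text
time_s: 15.78
tool_pos: [0.6764, -0.0746, 0.2117]
tool_rot: [-90.0, 0.3, 176.9]
force: [0.0, 0.0, 0.3]
grip_width: 0.0343
```

```bash
 python3 to.py 576.5 -381.5 205 -173.5; python3 - <<'E'
from h import *
p,d,W,i=cloud("wrist","pics/w17.png")
P=W[d>0]*1000
for y in(-9,-75):
  m=(P[:,2]>100)&(P[:,2]<120)&(abs(P[:,0]-680)<60)&(abs(P[:,1]-y)<30)
  print(cv2.minAreaRect(P[m][:,:2].astype(np.float32)),np.percentile(P[m][:,2],[2,50,98]))
E
```

```text
[83.1, 6.4, 311.9, -0.0, -9.6, -0.3] dist 323 rows>= 9 t 15.7833 [0.014 0.044 0.339]
((679.6602172851562, -9.973221778869629), (18.622543334960938, 79.44307708740234), 86.82795715332031) [102.074 109.715 111.113]
((676.675537109375, -75.70867919921875), (17.827285766601562, 79.32127380371094), 86.82251739501953) [108.148 109.836 111.216]
```

move_arm(moves=[[83, 10, 312, 0, -9.6, 0], [83, 10, 312, 0, -9.6, 0], [83, 10, 312, 0, -9.6, 0], [83, 10, 312, 0, -9.6, 0], [83, 10, 312, 0, -9.6, 0], [83, 10, 312, 0, -9.6, 0], [83, 10, 312, 0, -9.6, 0], [83, 10, 312, 0, -9.6, 0], [83, 10, 312, 0, -9.6, 0], [83, 10, 312, 0, -9.6, 0], [83, 10, 312, 0, -9.6, 0], [83, 10, 312, 0, -9.6, 0], [83, 10, 312, 0, -9.6, 0]], claw=70)

```text
time_s: 16.92
tool_pos: [0.5761, -0.3793, 0.1986]
tool_rot: [-90.1, -0.0, -173.3]
force: [0.3, 0.1, 0.0]
grip_width: 0.0701
```

```bash
python3 ws.py 576 -381 15 w18; python3 to.py 576.5 -381.5 71.5 -173.5
```

```text
[ 0.576 -0.38   0.199] [ -90.039    0.004 -173.338]
world rect ((576.240478515625, -382.8008117675781), (79.7800521850586, 30.00288963317871), 7.184538841247559) tool x/z rect ((0.18675613403320312, 3.1864137649536133), (79.78011322021484, 30.002500534057617), 0.5222078561782837) z 0.09985336498281187
[-0.2, 127.3, 1.9, 0.0, 0.2, -0.0] dist 127 rows>= 5 t 16.9667 [-0.45   1.239 -0.057]
```

View pics/w18.png

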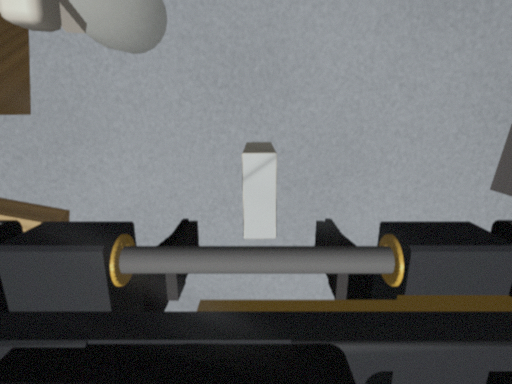

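move_arm(moves=[[0, 30, 2.6, 0, -0.5, 0], [0, 60, 2.6, 0, -0.5, 0], [0, 90, 2.6, 0, -0.5, 0], [0, 115, 2.6, 0, -0.5, 0], [0, 128, 2.6, 0, -0.5, 0], [0, 128, 2.6, 0, -0.5, 0], [0, 128, 2.6, 0, -0.5, 0], [0, 128, 2.6, 0, -0.5, 0]])

```text
time_s: 17.63
tool_pos: [0.5769, -0.3847, 0.0733]
tool_rot: [-89.9, 0.2, -173.0]
force: [0.7, 1.0, 0.7]
grip_width: 0.0702
```

```bash
python3 to.py 576.2 -382.4 71 -172.8; python3 bias.py 28.5
```

```text
[0.4, 2.3, -2.4, -0.1, -0.2, -0.2] dist 3 rows>= 2 t 17.6333 [0.656 1.014 0.694]
-40 523 -16.799380944657177 12.142660764922697 -26.26383379436915
-35 596 -17.015743096865148 12.246493124472384 -26.257803998290193
-30 595 -17.023140002549532 12.384697510488543 -26.299925854533118
-25 579 -16.89986472383554 12.502371981763103 -26.326679890102536
-20 564 -16.991777436471438 12.144579382856369 -26.363459922907705
```

move_arm(moves=[[0, 2, -2.4, 0, 0, 0], [0, 2, -2.4, 0, 0, 0], [0, 2, -2.4, 0, 0, 0], [0, 2, -2.4, 0, 0, 0], [0, 2, -2.4, 0, 0, 0], [0, 2, -2.4, 0, 0, 0], [0, 2, -2.4, 0, 0, 0], [0, 2, -2.4, 0, 0, 0]], claw=0, newtons=50)

```text
time_s: 18.35
tool_pos: [0.5751, -0.382, 0.0691]
tool_rot: [-90.0, -0.0, -173.0]
force: [0.3, 0.8, 0.3]
grip_width: 0.0293
```

```bash
python3 end.py .1 pics/w19.png
```

```text
far end tool x [-41.288 -40.889 -40.809 -40.721 -40.636 -40.586 -40.39  -40.183 -39.945
 -39.708] z range -6.996483170858477 6.997519907925465 median topz 0.09987164460588577 tool y of top -30.813943253031933
```

move_arm(moves=[[0, -30, 0, 0, 0, 0], [0, -60, 0, 0, 0, 0], [0, -90, 0, 0, 0, 0], [0, -120, 0, 0, 0, 0], [0, -145, 0, 0, 0, 0], [0, -145, 0, 0, 0, 0]])

```text
time_s: 18.9
tool_pos: [0.5773, -0.3831, 0.2194]
tool_rot: [-89.7, 0.4, -173.0]
force: [0.7, -1.1, -3.6]
grip_width: 0.0295
```

```bash
python3 to.py 455 -40 215 175.5;python3 end.py .243 pics/w20.png;
```

```text
[79.7, 2.0, -355.4, -0.3, 11.5, -0.4] dist 364 rows>= 10 t 18.9 [ 0.664 -1.087 -3.624]
far end tool x [-42.095 -41.837 -41.77  -41.719 -41.682 -41.645 -41.616 -41.574 -41.533
 -41.452] z range -6.981820766797489 6.993143745991546 median topz 0.24422827308478007 tool y of top -28.131956409375725
```

move_arm(moves=[[80, 2, -355, 0, 11.5, 0], [80, 2, -355, 0, 11.5, 0], [80, 2, -355, 0, 11.5, 0], [80, 2, -355, 0, 11.5, 0], [80, 2, -355, 0, 11.5, 0], [80, 2, -355, 0, 11.5, 0], [80, 2, -355, 0, 11.5, 0], [80, 2, -355, 0, 11.5, 0], [80, 2, -355, 0, 11.5, 0], [80, 2, -355, 0, 11.5, 0], [80, 2, -355, 0, 11.5, 0], [80, 2, -355, 0, 11.5, 0], [80, 2, -355, 0, 11.5, 0], [80, 2, -355, 0, 11.5, 0], [80, 2, -355, 0, 11.5, 0]])

```text
time_s: 20.2
tool_pos: [0.4525, -0.0403, 0.2114]
tool_rot: [-90.0, -0.1, 175.4]
force: [0.3, -0.2, -6.5]
grip_width: 0.0298
```

```bash
python3 rackw.py 453 -72 34 pics/w21.png; python3 to.py 455 -40 135 175.5
```

```text
[ 0.453 -0.04   0.212] [-90.023  -0.046 175.397]
5724 (np.float64(452.11350865690827), np.float64(-74.0734121454871), np.float64(-3.710099285061757), np.float64(-0.7264754392177845)) 0.04478082677621564
[-2.5, 76.6, -0.3, 0.0, -0.1, 0.0] dist 77 rows>= 3 t 20.25 [-0.846  0.108 -5.663]
```

View pics/w21.png

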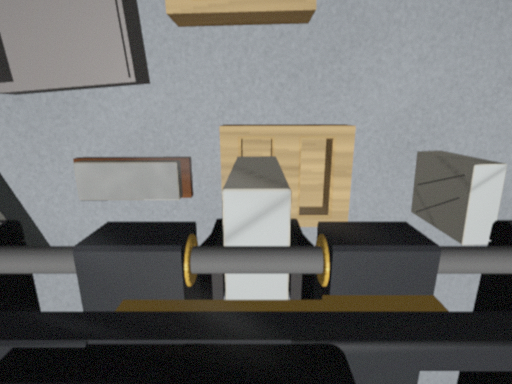

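move_arm(moves=[[-1, 30, 0, 0, 0.1, 0], [-1, 60, 0, 0, 0.1, 0], [-1, 78, 0, 0, 0.1, 0], [-1, 78, 0, 0, 0.1, 0], [-1, 78, 0, 0, 0.1, 0], [-1, 78, 0, 0, 0.1, 0], [-1, 78, 0, 0, 0.1, 0]])

```text
time_s: 20.83
tool_pos: [0.4551, -0.0396, 0.1359]
tool_rot: [-90.0, 0.2, 175.4]
force: [-0.1, 0.0, -5.7]
grip_width: 0.0293
```

```bash
python3 rackw.py 453 -72 34 pics/w22.png; python3 to.py 453.6 -40.4 79 175.6
```

```text
[ 0.455 -0.04   0.136] [-89.975   0.194 175.378]
8176 (np.float64(451.94098628637323), np.float64(-73.77881233755124), np.float64(-4.299241894368018), np.float64(-0.7433030572558014)) 0.04481835704097945
[1.5, 56.8, 0.9, -0.0, -0.2, -0.2] dist 57 rows>= 3 t 20.8833 [ 0.278 -0.161 -6.822]
```

View pics/w22.png

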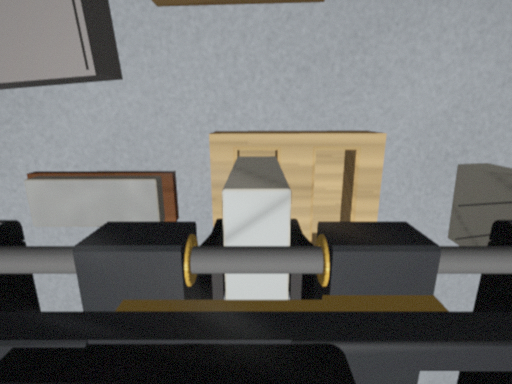

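move_arm(moves=[[1.2, 6, 0.8, 0, -0.2, 0], [1.2, 12, 0.8, 0, -0.2, 0], [1.2, 18, 0.8, 0, -0.2, 0], [1.2, 24, 0.8, 0, -0.2, 0], [1.2, 30, 0.8, 0, -0.2, 0], [1.2, 36, 0.8, 0, -0.2, 0], [1.2, 42, 0.8, 0, -0.2, 0], [1.2, 42, 0.8, 0, -0.2, 0]])

```text
time_s: 21.55
tool_pos: [0.4512, -0.0399, 0.0905]
tool_rot: [-90.0, -0.2, 175.6]
force: [-0.4, -0.2, -5.9]
grip_width: 0.0293
```

```bash
python3 to.py 453.6 -40.4 79 175.6
```

```text
[-2.5, 11.5, 0.3, 0.0, -0.0, 0.2] dist 12 rows>= 2 t 21.55 [-0.385 -0.16  -5.867]
```

move_arm(moves=[[-1, 6, 0.2, 0, 0, 0], [-1, 10, 0.2, 0, 0, 0], [-1, 13, 0.2, 0, 0, 0], [-1, 14, 0.2, 0, 0, 0], [-1, 14, 0.2, 0, 0, 0], [-1, 14, 0.2, 0, 0, 0]])

```text
time_s: 22.05
tool_pos: [0.4533, -0.0403, 0.0789]
tool_rot: [-90.0, -0.0, 175.6]
force: [-5.0, 0.3, 5.9]
grip_width: 0.0296
```

```bash
python3 to.py 453.6 -40.4 79 175.6; python3 end.py .11 pics/w23.png
```

```text
[-0.3, -0.1, 0.0, -0.0, -0.0, 0.0] dist 0 rows>= 2 t 22.05 [-5.018  0.319  5.888]
far end tool x [-41.431 -41.099 -41.018 -40.908 -40.839 -40.743 -40.589 -40.391 -40.141
 -39.906] z range -6.9988829277011675 6.999832893201274 median topz 0.10987605612543347 tool y of top -30.948668072865242
```

move_arm(moves=[[0, 0, 0, 0, 0, 0], [0, 0, 0, 0, 0, 0], [0, 0, 0, 0, 0, 0], [0, 0, 0, 0, 0, 0], [0, -30, 0, 0, 0, 0], [0, -70, 0, 0, 0, 0], [0, -100, 0, 0, 0, 0], [0, -130, 0, 0, 0, 0], [0, -130, 0, 0, 0, 0], [0, -130, 0, 0, 0, 0]], claw=46)

```text
time_s: 22.93
tool_pos: [0.4548, -0.0405, 0.2099]
tool_rot: [-89.9, 0.3, 175.6]
force: [-0.7, -0.9, -0.6]
grip_width: 0.0457
```

```bash
 python3 to.py 424 -252 200 178.5; python3 - <<'E'
from h import *
p,d,W,i=cloud("wrist","pics/w24.png")
P=W[d>0]*1000
for y in(-40,):
  m=(P[:,2]>100)&(P[:,2]<120)&(abs(P[:,0]-454)<60)&(abs(P[:,1]-y)<40)
  print(cv2.minAreaRect(P[m][:,:2].astype(np.float32)),np.percentile(P[m][:,2],[2,50,98]))
E
python3 rackw.py 453 -72 34 pics/w25.png
```

```text
[14.4, 10.0, 213.2, -0.1, -2.9, -0.3] dist 214 rows>= 7 t 22.9333 [-0.701 -0.928 -0.597]
((454.16192626953125, -41.41103744506836), (30.048452377319336, 80.34078979492188), 85.77143859863281) [108.175 109.875 111.303]
[ 0.453 -0.04   0.207] [-89.994  -0.06  175.589]
7875 (np.float64(451.8643237277703), np.float64(-73.88522775395487), np.float64(-4.232390923712932), np.float64(-0.7598063445741681)) 0.044816201778091695
```

move_arm(moves=[[14, 8, 212, 0, -2.9, 0], [14, 8, 212, 0, -2.9, 0], [14, 8, 212, 0, -2.9, 0], [14, 8, 212, 0, -2.9, 0], [14, 8, 212, 0, -2.9, 0], [14, 8, 212, 0, -2.9, 0], [14, 8, 212, 0, -2.9, 0], [14, 8, 212, 0, -2.9, 0], [14, 8, 212, 0, -2.9, 0], [14, 8, 212, 0, -2.9, 0]], claw=70)

```text
time_s: 23.87
tool_pos: [0.4234, -0.2487, 0.1996]
tool_rot: [-90.0, -0.0, 178.7]
force: [0.2, -0.7, 0.1]
grip_width: 0.07
```

```bash
python3 ws.py 424 -252 15 w26
```

```text
[ 0.423 -0.249  0.2  ] [-90.011  -0.014 178.656]
world rect ((422.9736328125, -254.18405151367188), (29.975101470947266, 79.6742172241211), 87.84619140625) tool x/z rect ((0.3298301696777344, 5.22531795501709), (29.975122451782227, 79.67525482177734), 89.19183349609375) z 0.09986760664880145
```

View pics/w26.png

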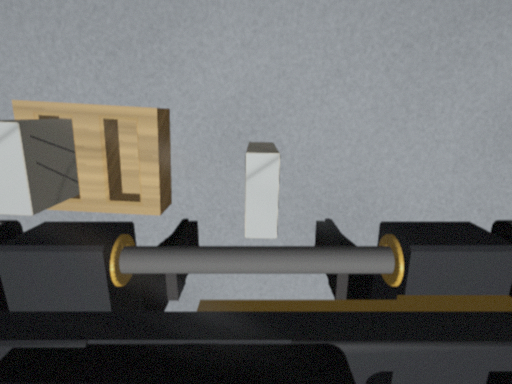

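move_arm(moves=[[0, 30, 4.2, 0, 0.8, 0], [0, 60, 4.2, 0, 0.8, 0], [0, 90, 4.2, 0, 0.8, 0], [0, 115, 4.2, 0, 0.8, 0], [0, 129, 4.2, 0, 0.8, 0], [0, 129, 4.2, 0, 0.8, 0], [0, 129, 4.2, 0, 0.8, 0], [0, 129, 4.2, 0, 0.8, 0], [0, 129, 4.2, 0, 0.8, 0]])

```text
time_s: 24.67
tool_pos: [0.4242, -0.2552, 0.0727]
tool_rot: [-89.9, 0.2, 177.7]
force: [0.4, -0.9, 0.7]
grip_width: 0.07
```

```bash
python3 to.py 423 -253.7 71 177.9; python3 bias.py 28.5
```

```text
[1.2, 1.7, -1.5, -0.1, -0.2, -0.2] dist 3 rows>= 2 t 24.6667 [ 0.363 -0.908  0.665]
-40 577 -15.908382780249818 13.460140734993942 -27.0384029801773
-35 706 -16.06152026556856 13.69732109837981 -27.209415845677874
-30 690 -15.799930040814349 13.783324921934414 -27.196635618981595
-25 667 -16.026331403529984 13.382163675356743 -27.251160768602112
-20 640 -16.096759536291433 13.562881870520682 -27.23818679725441
```

move_arm(moves=[[0, 2, -1.5, 0, 0, 0], [0, 2, -1.5, 0, 0, 0], [0, 2, -1.5, 0, 0, 0], [0, 2, -1.5, 0, 0, 0], [0, 2, -1.5, 0, 0, 0], [0, 2, -1.5, 0, 0, 0], [0, 2, -1.5, 0, 0, 0], [0, 2, -1.5, 0, 0, 0]], claw=0, newtons=50)

```text
time_s: 25.38
tool_pos: [0.4229, -0.2533, 0.069]
tool_rot: [-90.0, -0.0, 177.7]
force: [0.5, -0.5, 0.6]
grip_width: 0.0299
```

```bash
python3 end.py .1 pics/w27.png
```

```text
far end tool x [-40.166 -39.958 -39.818 -39.738 -39.669 -39.571 -39.419 -39.222 -38.968
 -38.748] z range -6.995576708563223 6.9472099158341525 median topz 0.09988341706372536 tool y of top -30.84936485525263
```

move_arm(moves=[[0, -30, 0, 0, 0, 0], [0, -60, 0, 0, 0, 0], [0, -90, 0, 0, 0, 0], [0, -120, 0, 0, 0, 0], [0, -145, 0, 0, 0, 0], [0, -145, 0, 0, 0, 0]])

```text
time_s: 25.93
tool_pos: [0.4251, -0.2545, 0.2184]
tool_rot: [-89.8, 0.4, 177.7]
force: [1.6, -1.3, -4.7]
grip_width: 0.03
```

```bash
python3 to.py 449 -106.3 215 175.7;python3 end.py .243 pics/w28.png;
```

```text
[-17.8, 2.9, -149.1, -0.2, 2.0, -0.4] dist 150 rows>= 5 t 25.9333 [ 1.599 -1.27  -4.71 ]
far end tool x [-41.32  -41.138 -41.073 -41.027 -40.978 -40.949 -40.912 -40.88  -40.814
 -40.768] z range -6.984885755527134 6.965481722375801 median topz 0.24854902090835 tool y of top -33.057113820431375
```

move_arm(moves=[[-17.8, 2, -149, 0, 2, 0], [-17.8, 2, -149, 0, 2, 0], [-17.8, 2, -149, 0, 2, 0], [-17.8, 2, -149, 0, 2, 0], [-17.8, 2, -149, 0, 2, 0], [-17.8, 2, -149, 0, 2, 0], [-17.8, 2, -149, 0, 2, 0], [-17.8, 2, -149, 0, 2, 0], [-17.8, 2, -149, 0, 2, 0]])

```text
time_s: 26.73
tool_pos: [0.446, -0.1064, 0.211]
tool_rot: [-90.0, -0.1, 175.5]
force: [0.2, -0.2, -5.4]
grip_width: 0.0294
```

```bash
python3 rackw.py 453 -72 34 pics/w29.png; python3 to.py 449.4 -106.3 135 175.7
```

```text
[ 0.446 -0.106  0.211] [-90.016  -0.066 175.559]
4576 (np.float64(452.15229847282046), np.float64(-72.3059469465011), np.float64(-5.440347924483071), np.float64(-0.7277373779627914)) 0.04478836247734812
[-3.3, 76.3, -0.2, 0.0, -0.1, 0.1] dist 76 rows>= 3 t 26.7833 [ 0.282  0.266 -5.434]
```

move_arm(moves=[[-1.5, 30, 0, 0, 0, 0], [-1.5, 60, 0, 0, 0, 0], [-1.5, 78, 0, 0, 0, 0], [-1.5, 78, 0, 0, 0, 0], [-1.5, 78, 0, 0, 0, 0], [-1.5, 78, 0, 0, 0, 0], [-1.5, 78, 0, 0, 0, 0]])

```text
time_s: 27.37
tool_pos: [0.4497, -0.1059, 0.1359]
tool_rot: [-90.0, 0.2, 175.7]
force: [0.2, 0.3, -5.4]
grip_width: 0.03
```

```bash
python3 rackw.py 453 -72 34 pics/w30.png; python3 to.py 449.4 -106.3 79 175.6
```

```text
[ 0.45  -0.106  0.136] [-89.949   0.193 175.671]
6748 (np.float64(451.85555556066066), np.float64(-73.06324898608148), np.float64(-4.845094662817815), np.float64(-0.7224683923313884)) 0.04482831917130049
[0.4, 56.8, 0.5, -0.1, 0.1, -0.2] dist 57 rows>= 3 t 27.4167 [-0.711 -0.255 -6.544]
```

View pics/w30.png

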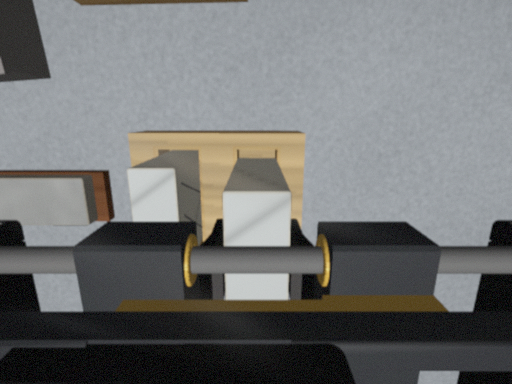

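move_arm(moves=[[0, 6, 0.5, 0, 0, 0], [0, 12, 0.5, 0, 0, 0], [0, 18, 0.5, 0, 0, 0], [0, 24, 0.5, 0, 0, 0], [0, 30, 0.5, 0, 0, 0], [0, 36, 0.5, 0, 0, 0], [0, 42, 0.5, 0, 0, 0], [0, 42, 0.5, 0, 0, 0]])

```text
time_s: 28.08
tool_pos: [0.4471, -0.1055, 0.0905]
tool_rot: [-90.0, -0.2, 175.7]
force: [-0.3, 0.4, -6.6]
grip_width: 0.0296
```

```bash
python3 to.py 449.4 -106.3 79 175.6
```

```text
[-2.4, 11.4, 0.6, 0.0, 0.1, 0.2] dist 12 rows>= 2 t 28.0833 [-0.252  0.356 -6.571]
```

move_arm(moves=[[-1, 6, 0.3, 0, 0, 0], [-1, 10, 0.3, 0, 0, 0], [-1, 13, 0.3, 0, 0, 0], [-1, 14, 0.3, 0, 0, 0], [-1, 14, 0.3, 0, 0, 0], [-1, 14, 0.3, 0, 0, 0]])

```text
time_s: 28.58
tool_pos: [0.4492, -0.1062, 0.079]
tool_rot: [-90.0, -0.0, 175.7]
force: [-4.7, 1.3, 6.3]
grip_width: 0.0301
```

```bash
python3 to.py 449.4 -106.3 79 175.6; python3 end.py .11 pics/w31.png
```

```text
[-0.2, 0.0, 0.1, -0.0, 0.1, 0.0] dist 0 rows>= 2 t 28.5833 [-4.75   1.275  6.33 ]
far end tool x [-40.222 -39.964 -39.895 -39.829 -39.775 -39.681 -39.501 -39.246 -39.048
 -38.883] z range -6.987328473178039 6.930584706135316 median topz 0.10985548290915635 tool y of top -30.862371255144694
```

move_arm(moves=[[0, 0, 0, 0, 0, 0], [0, 0, 0, 0, 0, 0], [0, 0, 0, 0, 0, 0], [0, 0, 0, 0, 0, 0], [0, -30, 0, 0, 0, 0], [0, -70, 0, 0, 0, 0], [0, -100, 0, 0, 0, 0], [0, -140, 0, 0, 0, 0], [0, -150, 0, 0, 0, 0], [0, -150, 0, 0, 0, 0]], claw=46)

```text
time_s: 29.47
tool_pos: [0.4517, -0.1067, 0.232]
tool_rot: [-89.9, 0.5, 175.7]
force: [0.5, 0.3, -0.2]
grip_width: 0.0463
```

```bash
python3 - <<'E'
from h import *
p,d,W,i=cloud("wrist","pics/w32.png")
P=W[d>0]*1000
for y in(-40,-106):
  m=(P[:,2]>100)&(P[:,2]<120)&(abs(P[:,0]-454)<60)&(abs(P[:,1]-y)<32)
  print(cv2.minAreaRect(P[m][:,:2].astype(np.float32)),np.percentile(P[m][:,2],[2,50,98]))
S=500
for c in ["scene","side"]:
    p,d,W,i=cloud(c,f"pics/{c}1.png"); P=W[d>0]
    m=(P[:,0]>.25)&(P[:,0]<.95)&(P[:,1]>.05)&(P[:,1]<.6)&(P[:,2]<.25)&(P[:,2]>-.05); P=P[m]
    for n,lo,hi in [("box rim",.052,.068),("grip",.09,.115),("mid",.025,.042)]:
        t=P[(P[:,2]>lo)&(P[:,2]<hi)]
        g=np.zeros((560,350),np.uint8); rr=((t[:,1]+.5)*S).astype(int);kk=((t[:,0]-.25)*S).astype(int); g[rr,kk]=255
        g=cv2.dilate(g,np.ones((7,7))); nn,l=cv2.connectedComponents(g)
        for k in range(1,nn):
            q=t[l[rr,kk]==k]
            if len(q)>30: print(c,n,len(q),q.mean(0),cv2.minAreaRect((q[:,:2]*1000).astype(np.float32)))
E
python3 to.py 640 140 300 180
```

```text
((454.24578857421875, -41.587425231933594), (30.426145553588867, 80.0840835571289), 85.47117614746094) [102.631 109.765 111.222]
((449.38458251953125, -107.11485290527344), (29.94061279296875, 79.53390502929688), 85.74430847167969) [108.189 109.911 111.29 ]
scene box rim 33 [0.795 0.061 0.06 ] ((788.6478271484375, 59.61186218261719), (15.633333206176758, 54.4458122253418), 86.9527816772461)
scene box rim 842 [0.649 0.16  0.059] ((647.4915771484375, 156.82461547851562), (175.24290466308594, 170.4192657470703), 89.4375228881836)
scene grip 222 [0.461 0.385 0.101] ((455.5411071777344, 383.1577453613281), (123.51800537109375, 15.050615310668945), 22.491579055786133)
scene mid 474 [0.461 0.116 0.03 ] ((460.8320007324219, 113.96566772460938), (122.0405502319336, 48.94384765625), 84.65340423583984)
scene mid 291 [0.638 0.144 0.033] ((649.1541137695312, 158.26083374023438), (159.44683837890625, 159.8882598876953), 89.7823486328125)
scene mid 498 [0.465 0.386 0.03 ] ((432.33319091796875, 373.12921142578125), (173.79043579101562, 129.8687744140625), 22.949010848999023)
scene mid 104 [0.405 0.3
[... 985 characters left out ...]
71094), (169.08006286621094, 163.0320587158203), 89.48818969726562)
side mid 39 [0.396 0.29  0.029] ((394.8812255859375, 290.36468505859375), (36.575111389160156, 11.082329750061035), 18.91511344909668)
side mid 221 [0.398 0.361 0.028] ((400.3970642089844, 359.83087158203125), (57.40348815917969, 75.87797546386719), 17.015859603881836)
side mid 107 [0.473 0.359 0.028] ((469.65557861328125, 357.044189453125), (39.398216247558594, 29.55106544494629), 42.608848571777344)
side mid 386 [0.432 0.425 0.029] ((416.60577392578125, 410.0810241699219), (172.78530883789062, 63.223690032958984), 20.279197692871094)
[-172.3, -73.5, -259.8, 0.0, -4.3, 0.1] dist 320 rows>= 9 t 29.6167 [-0.692  0.212  0.025]
```

View pics/scene1.png

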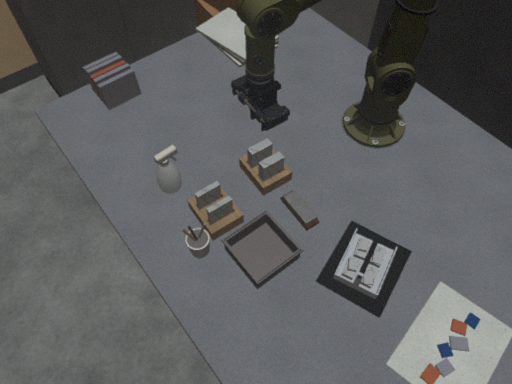

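View pics/side1.png

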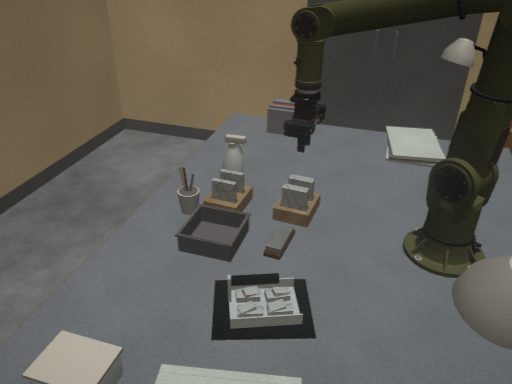

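```bash
python3 to.py 432 368.5 230 -157.2
```

```text
[52.1, -3.1, -472.0, 0.0, -27.1, 0.1] dist 475 rows>= 13 t 29.6167 [-0.692  0.212  0.025]
```

move_arm(moves=[[52, -3, -472, 0, -27, 0], [52, -3, -472, 0, -27, 0], [52, -3, -472, 0, -27, 0], [52, -3, -472, 0, -27, 0], [52, -3, -472, 0, -27, 0], [52, -3, -472, 0, -27, 0], [52, -3, -472, 0, -27, 0], [52, -3, -472, 0, -27, 0], [52, -3, -472, 0, -27, 0], [52, -3, -472, 0, -27, 0], [52, -3, -472, 0, -27, 0], [52, -3, -472, 0, -27, 0], [52, -3, -472, 0, -27, 0], [52, -3, -472, 0, -27, 0], [52, -3, -472, 0, -27, 0], [52, -3, -472, 0, -27, 0]], claw=70)

```text
time_s: 30.95
tool_pos: [0.4333, 0.3664, 0.2301]
tool_rot: [-89.9, -0.1, -157.5]
force: [0.5, -1.0, 0.1]
grip_width: 0.0699
```

```bash
cat > bar.py <<'E'
from h import *
import sys
p,d,W,i=cloud("wrist",sys.argv[1]); o=env.get_obs(); print(o["tool_pos"],o["tool_rot"])
q=(W-o["tool_pos"])@R()*1000
zl,zh=(float(sys.argv[2]),float(sys.argv[3])) if len(sys.argv)>2 else (.092,.112)
m=(d>0)&(W[...,2]>zl)&(W[...,2]<zh)&(abs(q[...,2])<40)&(abs(q[...,0])<130)
print(m.sum(),"top z",np.median(W[m][:,2]),"world",cv2.minAreaRect((W[m][:,:2]*1000).astype(np.float32)),"tool x,z",cv2.minAreaRect(q[m][:,[0,2]].astype(np.float32)))
E
python3 bar.py pics/w33.png; python3 to.py 432 368.5 230 -157.2
```

```text
[0.433 0.366 0.23 ] [ -89.914   -0.044 -157.47 ]
1805 top z 0.10087455961230822 world ((455.127685546875, 380.7103271484375), (121.18138122558594, 15.617490768432617), 22.6445255279541) tool x,z ((-25.572998046875, -5.064453601837158), (121.18049621582031, 15.616997718811035), 0.11200827360153198)
[0.6, 0.4, -2.5, -0.1, -0.3, 0.0] dist 3 rows>= 2 t 31.0 [ 0.703  0.126 -0.015]
```

View pics/w33.png

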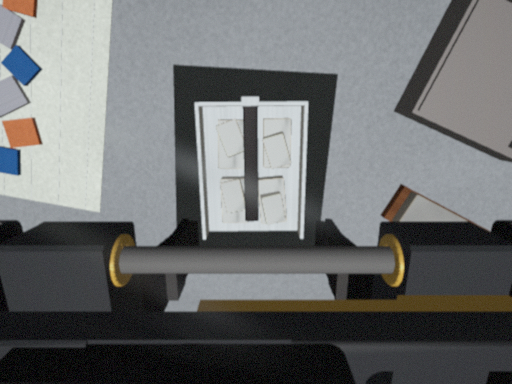

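```bash
python3 - <<'E'
from h import *
for c in ["scene","side"]:
    p,d,W,i=cloud(c); q=p.astype(int).sum(2)
    X=W
    m=(d>0)&(W[...,2]<.01)&(abs(W[...,0]-.432)<.2)&(abs(W[...,1]-.37)<.17)&(q<130)
    mm=cv2.morphologyEx(m.astype(np.uint8),cv2.MORPH_OPEN,np.ones((3,3)))
    P=W[mm>0]*1000
    print(c,len(P),cv2.minAreaRect(P[:,:2].astype(np.float32)))
E
```

```text
scene 985 ((431.82550048828125, 378.6801452636719), (235.9110870361328, 191.25631713867188), 18.574352264404297)
side 1882 ((433.09417724609375, 377.929443359375), (236.1695098876953, 193.80665588378906), 19.571260452270508)
```

move_arm(moves=[[0.4, 30, -5.4, 0, 0, 0], [0.4, 65, -5.4, 0, 0, 0], [0.4, 95, -5.4, 0, 0, 0], [0.4, 115, -5.4, 0, 0, 0], [0.4, 120, -5.4, 0, 0, 0], [0.4, 120, -5.4, 0, 0, 0], [0.4, 120, -5.4, 0, 0, 0], [0.4, 120, -5.4, 0, 0, 0], [0.4, 120, -5.4, 0, 0, 0]])

```text
time_s: 31.85
tool_pos: [0.4313, 0.3741, 0.1129]
tool_rot: [-90.0, 0.2, -157.3]
force: [-0.4, 0.1, 1.0]
grip_width: 0.0704
```

```bash
python3 bar.py pics/w34.png; python3 to.py 431 371 83 -157.4
```

```text
[0.431 0.374 0.113] [ -90.016    0.156 -157.325]
4588 top z 0.10095778217315328 world ((455.546875, 375.63800048828125), (75.98263549804688, 114.03768157958984), 86.67135620117188) tool x,z ((-23.13831329345703, 7.784534454345703), (75.98871612548828, 114.03439331054688), 63.98869323730469)
[1.3, 29.6, 2.6, 0.0, 0.1, -0.2] dist 30 rows>= 2 t 31.9 [-0.099  0.991 -0.771]
```

View pics/w34.png

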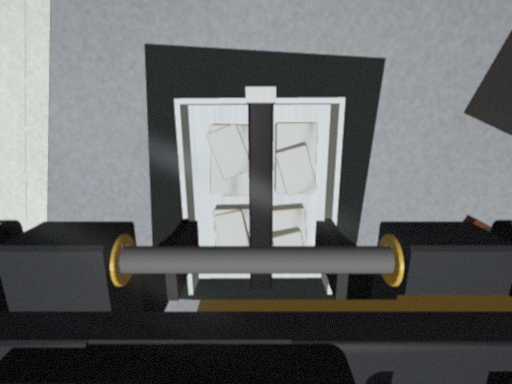

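move_arm(moves=[[1, 15, 2.6, 0, 0, 0], [1, 29, 2.6, 0, 0, 0], [1, 29, 2.6, 0, 0, 0], [1, 29, 2.6, 0, 0, 0], [1, 29, 2.6, 0, 0, 0]], claw=40)

```text
time_s: 32.32
tool_pos: [0.4304, 0.3708, 0.0823]
tool_rot: [-90.0, 0.0, -157.3]
force: [0.3, 0.2, 0.4]
grip_width: 0.0449
```

```bash
python3 bar.py pics/w35.png; python3 to.py 431 371 83 -157.4;python3 - <<'E'
from h import *
p,d,W,i=cloud("wrist"); o=env.get_obs(); q=(W-o["tool_pos"])@R()*1000
for a in range(-90,-20,15):
    m=(d>0)&(abs(W[...,2]-.101)<.004)&(q[...,0]>a)&(q[...,0]<a+15)&(abs(q[...,2])<14)
    if m.sum(): print(a,q[m][:,2].min(),q[m][:,2].max())
E
```

```text
[0.431 0.371 0.083] [ -90.022    0.04  -157.297]
6637 top z 0.10090847569568186 world ((456.0409851074219, 387.45001220703125), (108.05150604248047, 64.99964141845703), 42.49269104003906) tool x,z ((-29.85616683959961, -5.387138366699219), (108.05313873291016, 64.99986267089844), 19.78924560546875)
[-0.4, -0.4, 0.1, 0.0, 0.1, -0.0] dist 1 rows>= 2 t 32.3667 [ 0.47   0.119 -0.776]
-90 -7.286843738583589 8.703183557927941
-75 -6.241968994219983 7.816941302908677
-60 -6.119276895517406 7.876387005812495
-45 -5.7928611305427085 7.666648887274475
-30 -5.928787728498709 7.8724075430158145
```

View pics/w35.png

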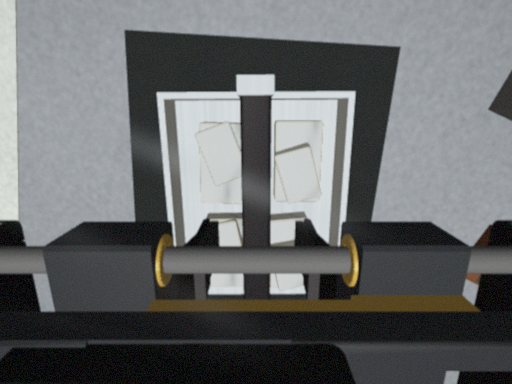

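move_arm(moves=[[0, 0, 0, 0, 0, 0], [0, 0, 0, 0, 0, 0], [0, 0, 0, 0, 0, 0], [0, 0, 0, 0, 0, 0], [0, 0, 0, 0, 0, 0], [0, 0, 0, 0, 0, 0], [0, 0, 0, 0, 0, 0], [0, 0, 0, 0, 0, 0]], claw=0, newtons=60)

```text
time_s: 33.08
tool_pos: [0.4304, 0.3706, 0.0821]
tool_rot: [-90.0, 0.0, -157.3]
force: [-0.9, 0.7, 0.2]
grip_width: 0.0131
```

```bash
python3 -c "
from h import *
o=env.get_obs();print(o['tool_pos']*1000,o['tool_rot'],o['grip_width'],o['force'])"
```

```text
[430.399 370.589  82.097] [ -90.004    0.007 -157.3  ] 0.0131476289111305 [-0.909  0.652  0.181]
```

move_arm(moves=[[0, -2, 0, 0, 0, 0], [0, -5, 0, 0, 0, 0], [0, -10, 0, 0, 0, 0], [0, -16, 0, 0, 0, 0], [0, -24, 0, 0, 0, 0], [0, -34, 0, 0, 0, 0], [0, -45, 0, 0, 0, 0], [0, -57, 0, 0, 0, 0], [0, -69, 0, 0, 0, 0], [0, -81, 0, 0, 0, 0], [0, -91, 0, 0, 0, 0], [0, -100, 0, 0, 0, 0], [0, -108, 0, 0, 0, 0], [0, -114, 0, 0, 0, 0], [0, -118, 0, 0, 0, 0], [0, -120, 0, 0, 0, 0], [0, -120, 0, 0, 0, 0], [0, -120, 0, 0, 0, 0]])

```text
time_s: 34.58
tool_pos: [0.4302, 0.3702, 0.2016]
tool_rot: [-90.0, -0.0, -157.3]
force: [0.2, -0.5, -6.6]
grip_width: 0.0133
```

```bash
python3 - <<'E'
from h import *
p,d,W,i=cloud("wrist","pics/w36.png")
cloud("side","pics/side2.png")
o=env.get_obs();print(o['tool_pos']*1000,o['tool_rot'],o['force'],o['qpos'])
E
```

```text
[430.096 370.191 201.381] [ -89.985   -0.069 -157.306] [-0.063 -0.15  -7.484] [  -0.203   15.227  -50.139   96.239   12.072   74.272 -119.97 ]
```

View pics/w36.png

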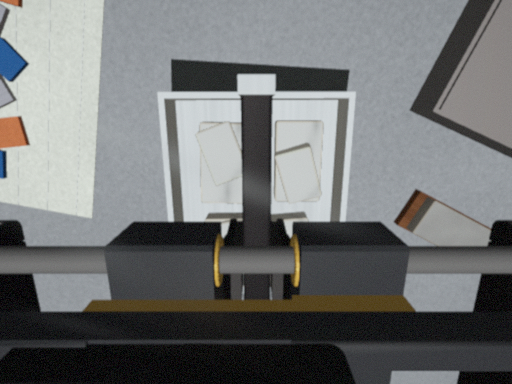

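View pics/side2.png

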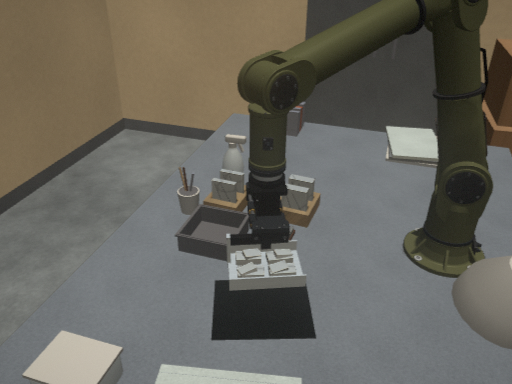

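```bash
cat > box.py <<'E'
from h import *
from fit import box_sdf
from scipy.optimize import differential_evolution
import sys
cams=sys.argv[1:] or ["scene","side"]
for c in cams:
    p,d,W,i=cloud(c,f"pics/box_{c}_{int(env.get_obs()['time_s']*100)}.png"); P=W[d>0]*1000
    P=P[(abs(P[:,0]-650)<150)&(abs(P[:,1]-155)<140)&(P[:,2]>54)&(P[:,2]<64)][:,:2]
    def f(a):
        k,s=np.cos(a[2]),np.sin(a[2]); q=(P-a[:2])@np.array([[k,-s],[s,k]])
        sd=np.maximum(box_sdf(q,0,0,80,80),-box_sdf(q,0,0,75,75)); return np.mean(np.tanh(sd/3))
    r=differential_evolution(f,[(590,710),(90,220),(-.7,.7)],seed=1,popsize=25,maxiter=150); print(c,len(P),r.x[:2],np.degrees(r.x[2]),r.fun)
E
python3 box.py; python3 to.py 760 198 215 -157.3
```

```text
scene 787 [649.055 158.001] -0.030153056010024624 0.18098613146639822
side 599 [647.924 159.409] -1.2616139044833496 0.2983889578019302
[-237.8, -13.7, 286.1, -0.0, -0.0, 0.1] dist 372 rows>= 10 t 34.7833 [ 0.467 -0.647 -6.579]
```

move_arm(moves=[[0, -0.1, 0.2, 0, 0, 0], [-1, -0.1, 1.2, 0, 0, 0], [-3.2, -0.2, 3.8, 0, 0, 0], [-6.9, -0.4, 8.3, 0, 0, 0], [-12.3, -0.7, 14.8, 0, 0, 0], [-19.4, -1.1, 23.3, 0, 0, 0], [-28, -1.6, 33.6, 0, 0, 0], [-37.8, -2.2, 45.4, 0, 0, 0], [-48.4, -2.8, 58.2, 0, 0, 0], [-59.5, -3.5, 71.5, 0, 0, 0], [-70.6, -4.2, 84.8, 0, 0, 0], [-81.2, -4.8, 97.6, 0, 0, 0], [-91, -5.4, 109.4, 0, 0, 0], [-99.6, -5.9, 119.7, 0, 0, 0], [-106.7, -6.3, 128.2, 0, 0, 0], [-112.1, -6.6, 134.7, 0, 0, 0], [-115.8, -6.8, 139.2, 0, 0, 0], [-118, -6.9, 141.8, 0, 0, 0], [-118.9, -7, 142.8, 0, 0, 0], [-119, -7, 143, 0, 0, 0]])

```text
time_s: 36.45
tool_pos: [0.595, 0.2849, 0.209]
tool_rot: [-90.0, -0.0, -157.3]
force: [0.4, 0.7, -6.4]
grip_width: 0.013
```

move_arm(moves=[[0, -0.1, 0.2, 0, 0, 0], [-1, -0.1, 1.2, 0, 0, 0], [-3.2, -0.2, 3.8, 0, 0, 0], [-6.9, -0.4, 8.3, 0, 0, 0], [-12.3, -0.7, 14.8, 0, 0, 0], [-19.4, -1.1, 23.3, 0, 0, 0], [-28, -1.6, 33.6, 0, 0, 0], [-37.8, -2.2, 45.4, 0, 0, 0], [-48.4, -2.8, 58.2, 0, 0, 0], [-59.5, -3.5, 71.5, 0, 0, 0], [-70.6, -4.2, 84.8, 0, 0, 0], [-81.2, -4.8, 97.6, 0, 0, 0], [-91, -5.4, 109.4, 0, 0, 0], [-99.6, -5.9, 119.7, 0, 0, 0], [-106.7, -6.3, 128.2, 0, 0, 0], [-112.1, -6.6, 134.7, 0, 0, 0], [-115.8, -6.8, 139.2, 0, 0, 0], [-118, -6.9, 141.8, 0, 0, 0], [-118.9, -7, 142.8, 0, 0, 0], [-119, -7, 143, 0, 0, 0]])

```text
time_s: 38.12
tool_pos: [0.7602, 0.1986, 0.2159]
tool_rot: [-90.0, -0.0, -157.3]
force: [-0.1, -0.6, -5.6]
grip_width: 0.0134
```

```bash
python3 to.py 760 199 215 -157.3; python3 - <<'E'
from h import *
for c in ["scene","side"]: cloud(c,f"pics/{c}3.png")
o=env.get_obs();print(o['qpos'])
E
python3 box.py
```

```text
[0.1, 0.9, -0.4, 0.0, 0.0, 0.0] dist 1 rows>= 2 t 38.1167 [-0.054 -0.572 -5.574]
[  3.932  40.97  -38.724  58.89   24.224  87.269 -95.747]
scene 424 [647.334 160.347] 1.1230353316129946 0.1579609526641327
side 581 [647.394 159.338] -0.5432836859262269 0.2180614207645429
```

View pics/scene3.png

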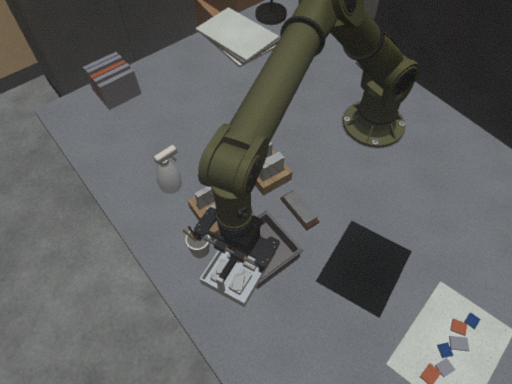

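View pics/side3.png

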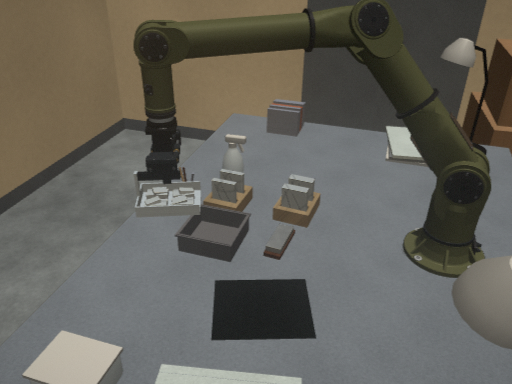

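move_arm(moves=[[1, 3, 0, 0, 0, 0.7], [3, 8, 0, 0, 0, 2], [6, 14, 0, 0, 0, 4], [9, 20, 0, 0, 0, 6], [12, 26, 0, 0, 0, 8], [15, 31, 0, 0, 0, 10], [18, 35, 0, 0, 0, 12], [21, 38, 0, 0, 0, 13.5], [23, 40, 0, 0, 0, 15], [23, 40, 0, 0, 0, 15], [23, 40, 0, 0, 0, 15]])

```text
time_s: 39.23
tool_pos: [0.7381, 0.1888, 0.1758]
tool_rot: [-89.9, 14.9, -157.3]
force: [0.3, -0.3, -7.1]
grip_width: 0.0135
```

```bash
python3 - <<'E'
from h import *
for c in ["scene","side","wrist"]: cloud(c,f"pics/{c}4.png")
o=env.get_obs();print(o['qpos'],o["tool_pos"],o["tool_rot"],o["force"])
E
```

```text
[ 15.207  29.064 -42.401  83.609  21.629  60.058 -96.727] [0.739 0.19  0.176] [ -89.998   15.012 -157.304] [ 1.545 -0.466 -6.7  ]
```

View pics/side4.png

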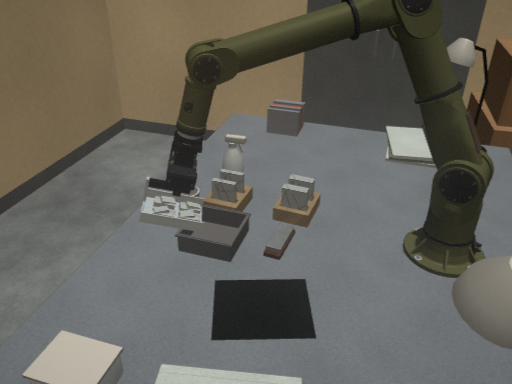

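View pics/wrist4.png

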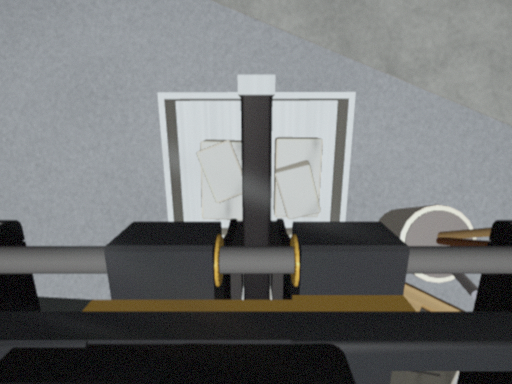

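move_arm(moves=[[1, -1, 0, 0, 0, 0.7], [3, -3, 0, 0, 0, 2], [5, -5, 0, 0, 0, 3.5], [7.5, -7.5, 0, 0, 0, 5.3], [9.8, -9.9, 0, 0, 0, 7], [11.5, -11, 0, 0, 0, 8], [13, -12, 0, 0, 0, 9], [14.5, -13.3, 0, 0, 0, 10], [16, -14.7, 0, 0, 0, 11], [17.7, -16, 0, 0, 0, 12], [19.5, -17.2, 0, 0, 0, 13], [21.2, -18.4, 0, 0, 0, 14], [22.7, -19.6, 0, 0, 0, 15], [22.7, -19.6, 0, 0, 0, 15], [22.7, -19.6, 0, 0, 0, 15], [22.7, -19.6, 0, 0, 0, 15], [22.7, -19.6, 0, 0, 0, 15], [22.7, -19.6, 0, 0, 0, 15]])

```text
time_s: 40.88
tool_pos: [0.7145, 0.1795, 0.1894]
tool_rot: [-90.0, 30.0, -157.3]
force: [0.2, 0.4, -2.0]
grip_width: 0.0134
```

```bash
python3 - <<'E'
from h import *
for c in ["scene","side","wrist"]: cloud(c,f"pics/{c}5.png")
o=env.get_obs();print(o['qpos'],o["tool_pos"],o["tool_rot"],o["force"])
E
```

```text
[ 26.902  16.853 -47.343 101.43   14.698  37.553 -92.525] [0.714 0.179 0.189] [ -90.009   29.994 -157.307] [-0.234 -1.268 -3.172]
```

View pics/side5.png

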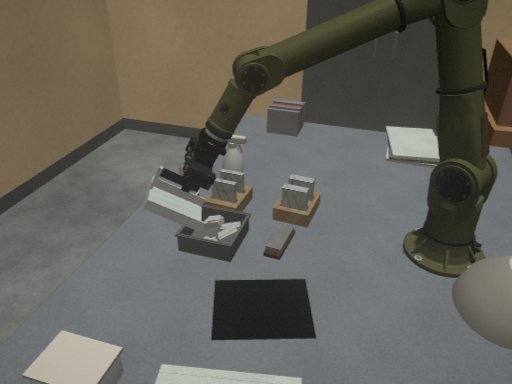

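View pics/wrist5.png

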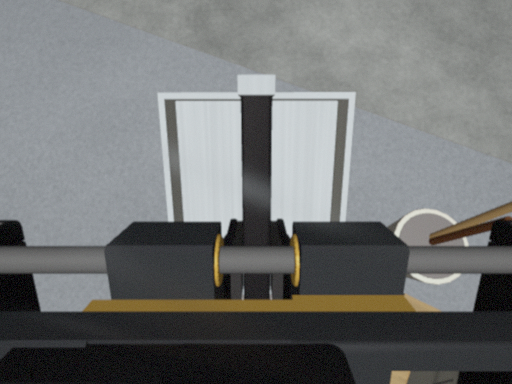

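View pics/scene5.png

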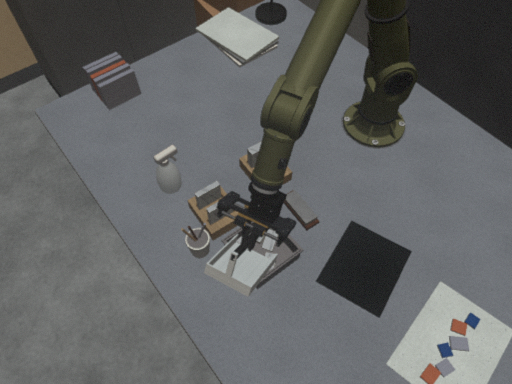

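move_arm(moves=[[2.8, -2.8, 0, 0, 0, 2], [5.6, -5.5, 0, 0, 0, 4], [8.4, -8.3, 0, 0, 0, 6], [11.2, -11, 0, 0, 0, 8], [14, -13.8, 0, 0, 0, 10], [14, -13.8, 0, 0, 0, 10], [14, -13.8, 0, 0, 0, 10], [14, -13.8, 0, 0, 0, 10], [14, -13.8, 0, 0, 0, 10], [14, -13.8, 0, 0, 0, 10]])

```text
time_s: 41.87
tool_pos: [0.6972, 0.1723, 0.1946]
tool_rot: [-90.0, 40.0, -157.3]
force: [-0.2, 0.9, -2.5]
grip_width: 0.0134
```

```bash
python3 - <<'E'
from h import *
for c in ["scene","side","wrist"]: cloud(c,f"pics/{c}6.png")
o=env.get_obs();print(o['qpos'],o["tool_pos"],o["tool_rot"],o["force"])
E
python3 to.py 760 199 215 -157.3
```

```text
[ 37.065  10.1   -53.261 112.157   4.635  22.158 -83.805] [0.697 0.172 0.194] [ -90.018   40.001 -157.295] [ 0.036  0.113 -1.609]
[-66.0, 28.2, -0.3, 0.0, 0.0, -40.0] dist 72 rows>= 7 t 42.0167 [ 0.036  0.113 -1.609]
```

View pics/side6.png

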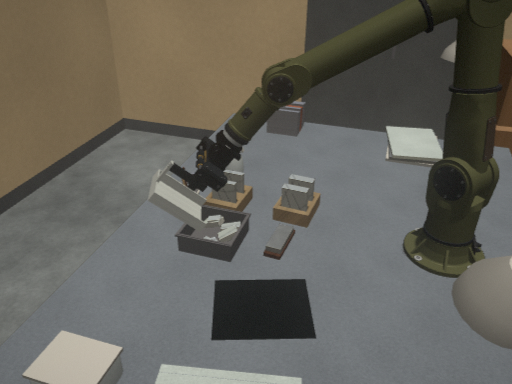

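move_arm(moves=[[-6.6, 2.8, 0, 0, 0, -4], [-13.2, 5.6, 0, 0, 0, -8], [-19.8, 8.5, 0, 0, 0, -12], [-26.4, 11.3, 0, 0, 0, -16], [-33, 14.1, 0, 0, 0, -20], [-39.6, 16.9, 0, 0, 0, -24], [-46.2, 19.7, 0, 0, 0, -28], [-52.8, 22.6, 0, 0, 0, -32], [-59.4, 25.4, 0, 0, 0, -36], [-66, 28.2, 0, 0, 0, -40], [-66, 28.2, 0, 0, 0, -40], [-66, 28.2, 0, 0, 0, -40], [-66, 28.2, 0, 0, 0, -40]])

```text
time_s: 43.1
tool_pos: [0.7599, 0.1986, 0.2142]
tool_rot: [-90.0, 0.0, -157.3]
force: [0.3, 0.1, -1.9]
grip_width: 0.0133
```

```bash
python3 - <<'E'
from h import *
for c in ["scene","side","wrist"]: cloud(c,f"pics/{c}7.png")
o=env.get_obs();print(o['qpos'],o["tool_pos"],o["tool_rot"],o["force"])
E
python3 to.py 431 371 170 -157.3
```

```text
[  4.519  41.029 -39.62   59.155  24.855  87.204 -96.058] [0.76  0.198 0.216] [ -89.931    0.091 -157.336] [ 0.305 -0.186 -1.864]
[236.5, 45.3, -286.8, -0.1, -0.0, -0.1] dist 374 rows>= 10 t 43.25 [ 0.305 -0.186 -1.864]
```

View pics/side7.png

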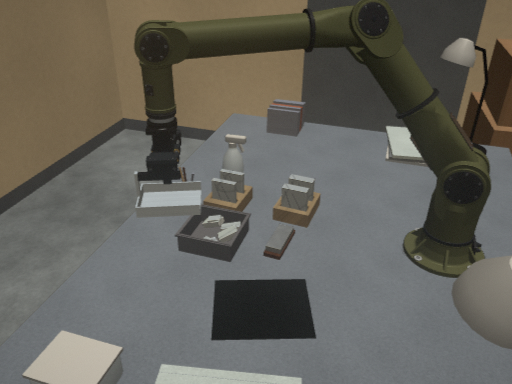

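View pics/scene7.png

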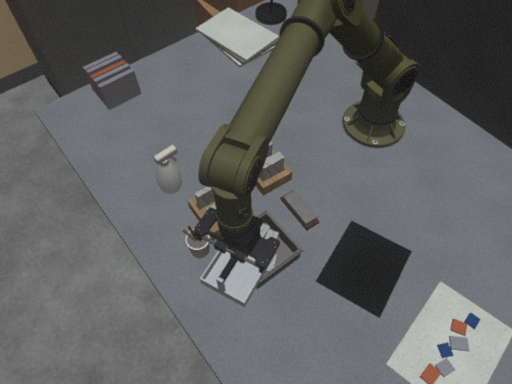

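```bash
python3 - <<'E'
from h import *
for c in ["scene","side"]:
    p,d,W,i=cloud(c); q=p.astype(int).sum(2)
    m=(d>0)&(W[...,2]<.015)&(abs(W[...,0]-.432)<.2)&(abs(W[...,1]-.37)<.17)&(q<110)
    mm=cv2.morphologyEx(m.astype(np.uint8),cv2.MORPH_OPEN,np.ones((5,5)))
    P=W[mm>0]*1000
    print(c,len(P),P.mean(0),cv2.minAreaRect(P[:,:2].astype(np.float32)))
E
```

```text
scene 0 [nan nan nan] ((0.0, 0.0), (0.0, 0.0), 0.0)
side 3096 [433.968 414.311   0.023] ((438.28460693359375, 400.0775451660156), (208.6082000732422, 153.05355834960938), 19.460710525512695)<stdin>:7: RuntimeWarning: Mean of empty slice.
  ret = um.true_divide(
```

move_arm(moves=[[0.1, 0, -0.2, 0, 0, 0], [1, 0.2, -1.2, 0, 0, 0], [3.2, 0.6, -3.8, 0, 0, 0], [6.9, 1.2, -8.3, 0, 0, 0], [12.3, 2, -14.8, 0, 0, 0], [19.4, 3, -23.3, 0, 0, 0], [28, 4, -33.6, 0, 0, 0], [37.8, 5, -45.4, 0, 0, 0], [48.4, 6, -58.2, 0, 0, 0], [59.5, 7, -71.5, 0, 0, 0], [70.6, 8, -84.8, 0, 0, 0], [81.2, 9, -97.6, 0, 0, 0], [91, 9.5, -109.4, 0, 0, 0], [99.6, 10, -119.7, 0, 0, 0], [106.7, 10, -128.2, 0, 0, 0], [112.1, 10, -134.7, 0, 0, 0], [115.8, 10, -139.2, 0, 0, 0], [118, 10, -141.8, 0, 0, 0], [118.9, 10, -142.8, 0, 0, 0], [119, 10, -143, 0, 0, 0]])

```text
time_s: 45.02
tool_pos: [0.5953, 0.284, 0.2049]
tool_rot: [-90.0, 0.0, -157.3]
force: [-0.2, -0.2, -3.0]
grip_width: 0.0134
```

```bash
python3 to.py 432 373 140 -159.3
```

```text
[116.4, 64.8, -145.0, -0.0, 2.0, -0.0] dist 197 rows>= 6 t 45.0167 [-0.196 -0.154 -2.952]
```

```bash
python3 - <<'E'
from h import *
for c in ["scene","side"]:
    p,d,W,i=cloud(c); q=p.astype(int).sum(2)
    m=(d>0)&(W[...,2]<.015)&(abs(W[...,0]-.432)<.2)&(abs(W[...,1]-.37)<.17)&(q<150)
    mm=cv2.morphologyEx(m.astype(np.uint8),cv2.MORPH_OPEN,np.ones((3,3)))
    P=W[mm>0]*1000
    print(c,len(P),P.mean(0),cv2.minAreaRect(P[:,:2].astype(np.float32)))
E
```

```text
scene 4342 [434.815 391.381   1.239] ((432.43402099609375, 376.63812255859375), (239.4698486328125, 195.12664794921875), 19.56360626220703)
side 5641 [432.087 382.853   0.061] ((433.67193603515625, 376.1800231933594), (237.43955993652344, 204.6341552734375), 19.342069625854492)
```

move_arm(moves=[[5, 2, -6, 0, 0.2, 0], [16, 6, -20, 0, 0.4, 0], [32, 12, -40, 0, 0.7, 0], [50, 20, -62, 0, 1, 0], [68, 29, -85, 0, 1.3, 0], [86, 38, -107, 0, 1.6, 0], [102, 46, -127, 0, 1.8, 0], [112, 51, -139, 0, 2, 0], [116, 54, -145, 0, 2, 0], [116, 55, -145, 0, 2, 0], [116, 55, -145, 0, 2, 0], [116, 55, -145, 0, 2, 0], [116, 55, -145, 0, 2, 0]])

```text
time_s: 46.2
tool_pos: [0.4339, 0.3724, 0.1501]
tool_rot: [-90.0, 0.0, -159.5]
force: [0.2, -0.5, -2.7]
grip_width: 0.0139
```

```bash
python3 to.py 432 373 82 -159.3; python3 -c "
from h import *
cloud('wrist','pics/w40.png');cloud('side','pics/side8.png')"
```

```text
[1.6, 68.1, -1.2, -0.0, -0.2, -0.0] dist 68 rows>= 3 t 46.2 [ 0.193 -0.548 -2.675]
```

View pics/w40.png

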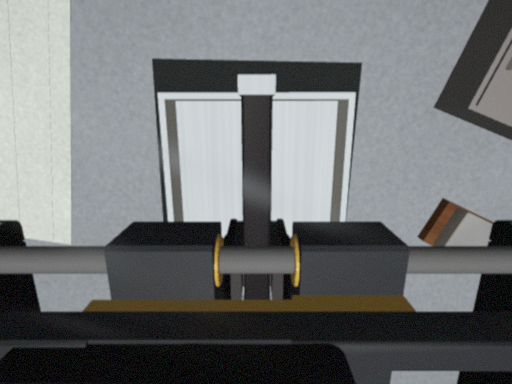

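View pics/side8.png

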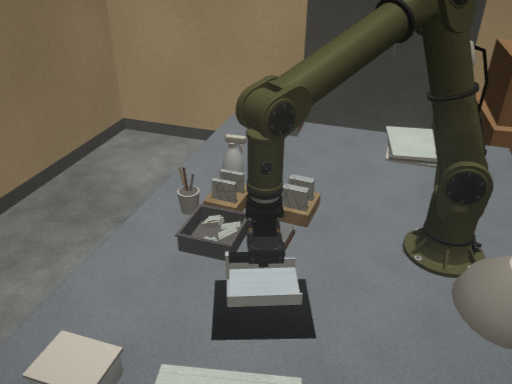

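Aligned with the mat. Lower it gently.

move_arm(moves=[[1, 8, -1, 0, 0, 0], [1, 20, -1, 0, 0, 0], [1, 32, -1, 0, 0, 0], [1, 44, -1, 0, 0, 0], [1, 53, -1, 0, 0, 0], [1, 59, -1, 0, 0, 0], [1, 62, -1, 0, 0, 0], [1, 62, -1, 0, 0, 0], [1, 62, -1, 0, 0, 0]])

```text
time_s: 47.05
tool_pos: [0.4309, 0.3742, 0.088]
tool_rot: [-90.0, 0.0, -159.3]
force: [0.1, -0.4, -2.1]
grip_width: 0.0136
```

```bash
python3 to.py 432 373 82 -159.3
```

```text
[-0.6, 6.0, 1.5, 0.0, -0.0, -0.0] dist 6 rows>= 2 t 47.05 [ 0.124 -0.401 -2.06 ]
```

move_arm(moves=[[0, 2, 0, 0, 0, 0], [0, 4, 0, 0, 0, 0], [0, 5.5, 0, 0, 0, 0], [0, 6, 0, 0, 0, 0], [0, 6, 0, 0, 0, 0], [0, 6, 0, 0, 0, 0]])

```text
time_s: 47.55
tool_pos: [0.431, 0.3741, 0.0822]
tool_rot: [-90.0, 0.0, -159.3]
force: [-0.9, -0.5, 0.9]
grip_width: 0.0132
```

```bash
python3 to.py 432 373 82 -159.3
```

```text
[-0.6, 0.2, 1.4, -0.0, -0.0, -0.0] dist 1 rows>= 2 t 47.55 [-0.888 -0.525  0.872]
```

move_arm(moves=[[0, 0, 0, 0, 0, 0], [0, 0, 0, 0, 0, 0], [0, 0, 0, 0, 0, 0], [0, 0, 0, 0, 0, 0], [0, 0, 0, 0, 0, 0], [0, -10, 0, 0, 0, 0], [0, -25, 0, 0, 0, 0], [0, -50, 0, 0, 0, 0], [0, -80, 0, 0, 0, 0], [0, -120, 0, 0, 0, 0], [0, -160, 0, 0, 0, 0], [0, -190, 0, 0, 0, 0], [0, -200, 0, 0, 0, 0], [0, -200, 0, 0, 0, 0]], claw=45)

```text
time_s: 48.72
tool_pos: [0.4317, 0.3754, 0.2857]
tool_rot: [-90.1, 0.4, -159.3]
force: [0.1, 0.8, -0.0]
grip_width: 0.0449
```

```bash
python3 -c "
from h import *
for c in ['wrist','side','scene']: cloud(c,f'pics/{c}9.png')"; python3 box.py;  python3 to.py 480 -120 320 180
```

```text
scene 787 [648.928 157.919] 0.09043048588970444 0.19680278251628985
side 662 [647.551 159.455] -0.35764163585212566 0.2782585335865705
[127.7, -39.3, 478.9, -0.1, 20.7, 0.2] dist 497 rows>= 13 t 48.9667 [-0.166  0.213  0.049]
```

View pics/wrist9.png

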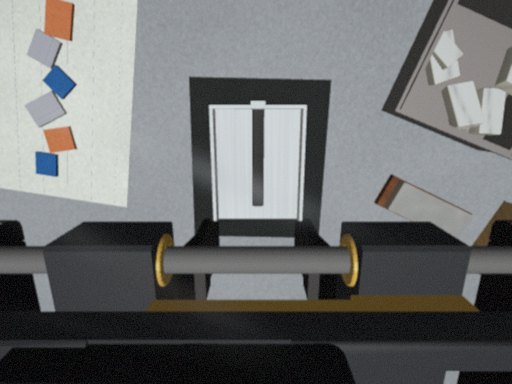

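View pics/scene9.png

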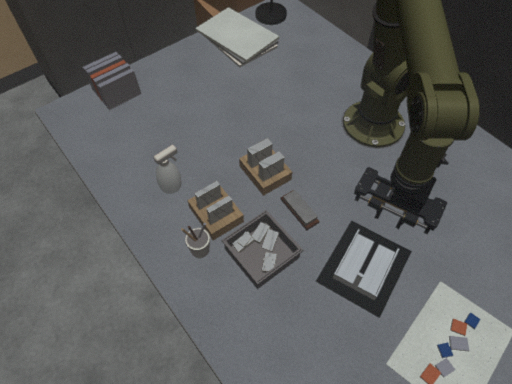

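View pics/side9.png

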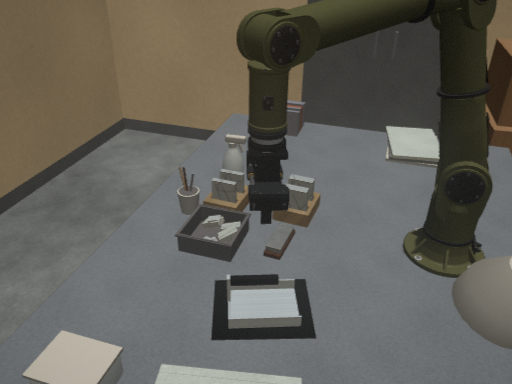

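```bash
python3 - <<'E'
from h import *
p,d,W,i=cloud("scene")
a=cv2.imread("pics/scene0.png").astype(int);b=p[:,:,::-1].astype(int)
for n,(x,y,w) in dict(bottle=(167,170,28),pot=(197,238,18),hone=(300,209,20)).items():
    print(n,np.abs(a-b)[y-w:y+w,x-w:x+w].mean())
P=W[d>0]*1000
for x,y in [(680,-5),(676.5,-71),(454,-36),(449,-102)]:
    m=(abs(P[:,0]-x)<50)&(abs(P[:,1]-y)<28)&(P[:,2]>100); print(m.sum(),np.median(P[m],0),np.percentile(P[m][:,2],95))
t=models.spot_in("tray","scene")[0]; print(t["point"],t["score"])
# tray rim level
q=W*1000; m=(d>0)&(abs(q[...,0]-433)<100)&(abs(q[...,1]-377)<90)&(q[...,2]>92)
Q=q[m]; A=np.c_[Q[:,:2]-Q[:,:2].mean(0),np.ones(len(Q))]; print("bar",len(Q),np.linalg.lstsq(A,Q[:,2],rcond=None)[0])
for r in models.spot_in("offcut1_center","scene"): print(r["score"],r["point"])
E
```

```text
bottle 7.388711734693878
pot 5.625771604938271
hone 5.523333333333333
184 [681.114  -4.409 109.362] 112.51442769902911
175 [678.985 -69.907 108.28 ] 112.62632118696514
232 [456.169 -35.203 108.873] 113.23850075899577
221 [ 451.422 -100.626  109.113] 112.67895129278675
[0.6774, 0.1062, 0.0349] 0.74
bar 10427 [ -1.059  -0.747 551.413]
0.32 [0.4918, -0.0209, 0.0439]
```

```bash
python3 bar.py pics/w50.png; python3 -c "
from h import *
print(job.sign_off(), env.get_obs()['time_s'])"
```

```text
[0.43  0.374 0.281] [ -89.985   -0.103 -159.302]
1361 top z 0.10079991779450843 world ((456.1734924316406, 381.94793701171875), (121.32872009277344, 15.176766395568848), 21.121219635009766) tool x,z ((-27.287548065185547, 1.2407989501953125), (121.32816314697266, 15.176844596862793), 0.4223177433013916)
the job is handed in; nothing more can be done
the job is handed in; nothing more can be done
```

The bench is cleared and the job is handed in, at about 49 s on the robot's clock. All four slabs are in slots of their own thickness, two thin in the narrow block and two thick in the wide one. I tipped the tray over the scrap box and all four offcuts slid in. The empty tray is back flat on its mat.

**Last checks**
- **Slabs:** all four tops read 108–110 mm above the bench, against 110 mm when fully seated.
- **Offcuts:** I counted four in the box in the scene picture, none left in the tray, and saw none astray.
- **Tray:** the grip bar's top is at 101 mm, the same height as at the start, and the tray sits within the mat.
- **Bottle, pot and honing stone:** judging by the picture, none of them moved. The scene picture around each differs from the first one by about 5–7 grey levels, which I put down to noise and changed shadows; I did not re-measure their positions.
- **Box:** I saw no shift during the run.

**Checks that disagreed or failed**
- The fixed cameras placed things about 4–5 mm too far towards +y compared with the wrist camera. The grasps and slot fits agreed with the wrist camera, so I worked from that.
- The last network query for the tray reported a point near the scrap box. The query for the offcuts returned only one low-score wrong hit. I ignored both and relied on the pictures and depth readings.
- A levelness fit of the grip bar from the scene camera picked up the arm and gave no usable result; the wrist measurement above replaces it.

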